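# Close the vacuum port and tighten the clicking clamp

### The arm

A 7-joint arm with a two-finger parallel gripper is mounted at the origin on the work surface. World frame = base frame: x ahead of the robot, y to its left, z up, the work surface at z = 0. Lengths are in m, angles in rad, forces in N, time in s.
With the tool pointing down it reaches from about 0.35 to 0.775 m from the base axis. Payload 3.1 kg.
Tool frame: the origin (TCP) lies at the very end of the fingers, on their centre line; the grasp point (between the pads) lies r.hold_point_z behind it (r.hold_point_z is the distance from the TCP to the grasp point, in m); z points along the fingers, y is the direction in which the jaws open and shut (so a half turn about z gives the same grasp; the last joint's range is limited). The gripper opens to 85 mm and grips with 20 to 120 N. Pads are 22 mm wide; open, the fingers measure 114 mm over their backs; the gripper's body (76 mm by 85 mm) begins 54 mm behind the grasp point. The pads swing forward as they close: fully open they stand 13 mm farther back than shut.
Start: joints at [1.133, 0.311, 0.014, 1.512, -0.004, 1.319, -0.027], TCP at [0.212, -0.507, 0.231] pointing down, gripper open.
Joint ranges: [-2.7, 2.7], [-0.3, 1.91], [-1.27, 1.3], [0.12, 2.57], [-1.44, 4.58], [0.2, 2.03], [-3.05, 3.05]. Speed limits (rad/s): [2.79, 2.79, 3.14, 3.14, 3.14, 3.14, 3.14].

### API

Orientations are given as a rotation vector (axis times angle).
In Python, from cell import read_state, imaging, workorder, r gives the robot as it stands.
- The arm moves only by the shell command python3 -m crank 'ROWS' [OPENING]. ROWS is JSON, one flat list of numbers, 4 for each row, row after row: the shift along the tool's x, y, z in m, then the turn about the tool's z in degrees. In form: [tx, ty, tz, roll, tx, ty, tz, roll, ...]. A call has 1 to 12 rows; each row shifts and turns the pose as measured when the row begins, along the tool's axes as they then stand; what a row does not reach is not made up. A row lasts 1/12 s, in which the tool goes at most 41.7 mm and 7.16 degrees, less where a joint would pass 70% of its speed; a pose out of reach is approached as far as the arm can. A call with a gripper value outside its range is refused whole. OPENING is the closure, from -1 (fully open) to 1 (shut), set as the call begins (- or left out, the last holds). The fingers move at their own pace and stop on an object; the grip force is fixed at half the most. Time passes only in rows, so rows that do not move let the fingers close. It gives the time, the measured TCP pose, the force and the opening at its end, in the units of the state.
- read_state(): the state, without advancing time (a new reading comes with each control period).
- imaging.snapshot(name): name is "side" or "top" or "wrist"; returns a dict with "image" (480x640x3 uint8, red, green, blue), "fx", "fy", "cx", "cy" (pixels), "pose" (4x4, takes a point from camera to world coordinates); the wrist camera has in their place "T_tool_cam" (4x4, takes a point from camera to tool coordinates, whose origin is the TCP and whose axes are the flange's). Camera axes: x right, y up, looking along -z (the intrinsics and any distortion apply to the point x, -y, -z); pixel columns grow to the right and rows downward; lengths in m; the calibration is good to about 2 mm. A picture is of the moment at which its call begins: read the wrist's pose just before it. There is no depth.
- workorder.sign_off(): hands the job in, once; it reports no verdict.
The state is a dict: "time": time; "joint_pos": joint angles; "dq": joint speeds; "effort": joint torques, N m; "ee_pos": TCP position; "tcp_rot": TCP orientation; "ft_force": force on the tool from outside, world axes, zero at the start; "torque": the same for the moment, N m; "finger_gap": opening from 0.0 (shut) to 1.0 (fully open).
Only numpy, scipy, OpenCV 4.12 (cv2) and the standard library are available. Lean on these libraries where they do the work, as an engineer would, in place of code of your own. Each camera call takes 0.05 s, during which the arm holds its last target.

### The job

Close the open port on top of the small vacuum chamber: set the matching blank flange squarely on it with its centring ring down in the bore, swing the clamp arm right over until it meets its stop, and turn the clamp knob clockwise until its torque limiter slips and clicks. Stop at the first click if you can and never run it past three clicks; press gently on the seal, and leave the loose fittings on the bench where they are.

Things in the scene. Friction and masses are not known exactly. Their poses are not given: they have to be found in the camera images.
- chamber: small stainless vacuum chamber, 108 mm wide, bolted to a 150 x 240 x 10 mm aluminium base plate; fixed to the bench. Origin on the underside of the plate below the port's centre; z up. The clamp post stands at x = 0, y = -90 mm in this frame.
- port_face (a point): centre of the port's upper sealing face, 82 mm above the chamber's origin. The port is an upright flange 55 mm across, 8 mm thick, with an open bore 41 mm across and 24 mm deep.
- blank: the matching blank flange: steel disc 55 mm across and 10 mm thick; under it a black O-ring 49 mm across and 2 mm thick, and under that a centring ring 38 mm across, 8 mm deep, chamfered below. Total height 20 mm, about 0.2 kg, loose on the 2 mm green mat, right way up. Origin at the centre of the underside of the centring ring, z up. Seated, the origin lies 8 mm below port_face and the disc's top 12 mm above port_face.
- small_blank: bystander: a blank flange of the same make but only 40 mm across and too small for the port; origin under its centre.
- tee: bystander: a steel tee fitting 100 mm long with three 40 mm flanges, lying on the bench; origin under the crossing.
- ring_clamp: bystander: an aluminium ring clamp with screw, 62 mm across, 16 mm high, lying flat; origin under the ring's centre.
- post_pivot (a point): on the post's axis at the underside of the swing arm, 112 mm above the chamber's origin. The post's top is 136 mm above the chamber's origin.
- swing_arm (a joint): angle of the clamp arm about the upright post, rad: 0 = against its stop with the spindle over the port's centre; grows counter-clockwise seen from above, up to 2.1; starts between 1.25 and 1.9. The arm is a steel bar 24 mm wide with round bosses 34 mm across and 16 mm high at its ends, 90 mm from the post's axis to the knob's axis. It stays where it is left; pushing it at the knob takes 1 to 2 N.
- spindle: clamp screw, upright in the arm's end, with a pressure foot 20 mm across at its lower end that comes down on the blank. Origin on its axis, 13 mm above the foot's underside. Turning clockwise seen from above lowers it 12 mm a turn; it starts with the foot 2 to 4 mm above a seated blank and stays where it is left. Running free it takes about 0.18 N m to turn.
- knob_grip (a point): centre of the clamp knob, on its axis, at half height. Black fluted knob 40 mm across and 26 mm high, axis upright, at the arm's end; can be gripped from above at any yaw. It starts 148 to 150 mm above the chamber's origin and sinks with the spindle; the gap between its underside and the arm's top shrinks from 7 to 9 mm at the start to about 5 mm when tight. The point turns with the knob.
- knob (a joint): how far the knob has slipped round on the spindle in its torque limiter, rad, 0 at the start, positive clockwise. The limiter is a spring ratchet with 12 notches: it carries the spindle up to about 0.23 N m, then jumps a notch (one click, 0.52 rad) in which the torque needed falls away from +0.23 to about -0.1 N m. On its way to a click it first winds up by some 0.1 rad, and once past 0.3 rad it goes over by itself; let go, it rests in a notch.
- port: the port's flange and neck; origin on its axis, 24 mm below port_face; fixed to the chamber.
Things that resemble listed ones, but are neither listed nor needed, are in the scene too. What is shaped like the blank but orange or red is not meant.

How it is judged:
By the outcome, as a careful person would: the job done as asked, in the order asked, and still so for the second after the job is handed in, with the robot touching nothing.
It also fails if it takes over 72 s, if anything falls off the work surface, if the arm or the gripper's body presses on something with over 40 N, if the wrist force passes 120 N, or if a joint passes its speed limit or range.

## Working session

There is one attempt and no reset: what is moved stays moved. The work goes in short steps, Python scripts to look and compute and a shell command to move; the robot and the scene stay as the last step left them, time stands still between calls to the robot, and variables do not carry over. Pictures are saved under pics/ and viewed, and the job is handed in when it is done.

```bash
ls; mkdir -p pics
python3 - <<'E'
from cell import read_state, imaging, workorder, r
import cv2,numpy as np
s=read_state()
print(s, r.hold_point_z)
for n in ["side","top","wrist"]:
    d=imaging.snapshot(n)
    cv2.imwrite(f"pics/{n}0.png",d["image"][:,:,::-1])
    print(n,{k:(v if k!="image" else None) for k,v in d.items()})
E
```

```text
pics
{'time': 0.0, 'joint_pos': array([ 1.13328091,  0.31172935,  0.0139754 ,  1.5130311 , -0.00439801,
        1.31921828, -0.02720344]), 'dq': array([-0.00047244, -0.00153182,  0.00152177, -0.00032887, -0.00067374,
        0.00031007, -0.00088566]), 'effort': array([-4.08192000e-05, -3.79914272e+01,  1.45847057e-01, -2.30593121e+01,
        1.21390302e-02,  1.36802325e-02,  3.33419052e-05]), 'ee_pos': array([ 0.21179736, -0.5067988 ,  0.23022951]), 'tcp_rot': array([-3.07799675e+00, -6.17382650e-01,  8.70067100e-04]), 'ft_force': array([ 0.48154903,  0.82189007, -0.22392738]), 'torque': array([-0.01862322, -0.01205772, -0.00715488]), 'finger_gap': 1.0006972008792947} 0.0187
side {'image': None, 'fx': 519.8108152710707, 'fy': 519.8108152710707, 'cx': 321.12894268868627, 'cy': 244.3777599008664, 'pose': array([[-0.67748226,  0.41280571, -0.60877684, -0.13861074],
       [-0.73538731, -0.36332956,  0.57201148,  0.65805081],
       [ 0.01494299,  0.83521439,  0.54972141,  0.75130085],
       [ 0.        ,  0.        ,  0.        ,  1.        ]])}
top {'image': None, 'fx': 581.3971222202566, 'fy': 581.3971222202566, 'cx': 319.4149940596277, 'cy': 233.29476053081822, 'pose': array([[-0.01024746,  0.98892966, -0.14803081,  0.40031131],
       [-0.99972575, -0.01324979, -0.01930987, -0.0364035 ],
       [-0.02105748,  0.14779233,  0.98879422,  1.22912885],
       [ 0.        ,  0.        ,  0.        ,  1.        ]])}
wrist {'image': None, 'fx': 346.4074150346556, 'fy': 346.4074150346556, 'cx': 320.0453613773473, 'cy': 241.77008482109812, 'T_tool_cam': array([[-6.85563094e-04,  9.65132258e-01,  2.61761826e-01,
         6.63744668e-02],
       [ 9.99999756e-01,  6.95818373e-04,  5.35073041e-05,
         7.01631743e-05],
       [-1.30497063e-04,  2.61761799e-01, -9.65132500e-01,
        -1.42586989e-01],
       [ 0.00000000e+00,  0.00000000e+00,  0.00000000e+00,
         1.00000000e+00]])}
```

View pics/top0.png

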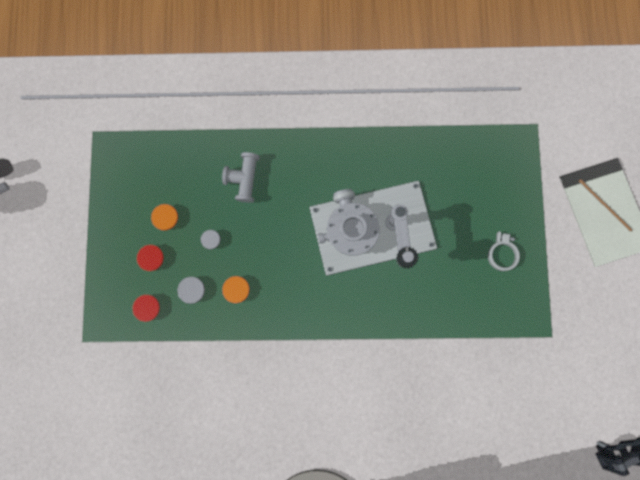

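View pics/side0.png

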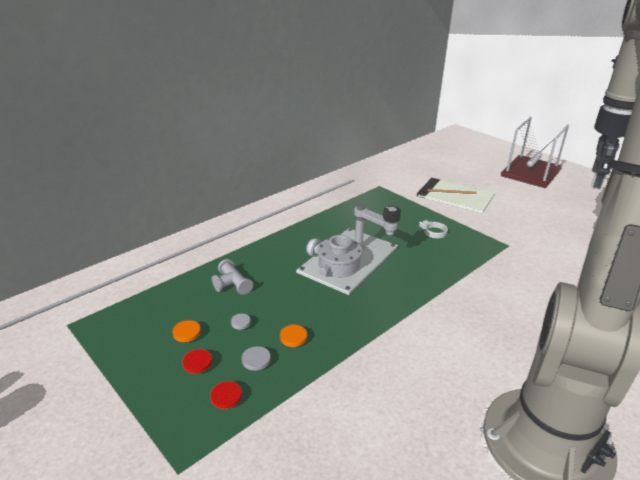

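View pics/wrist0.png

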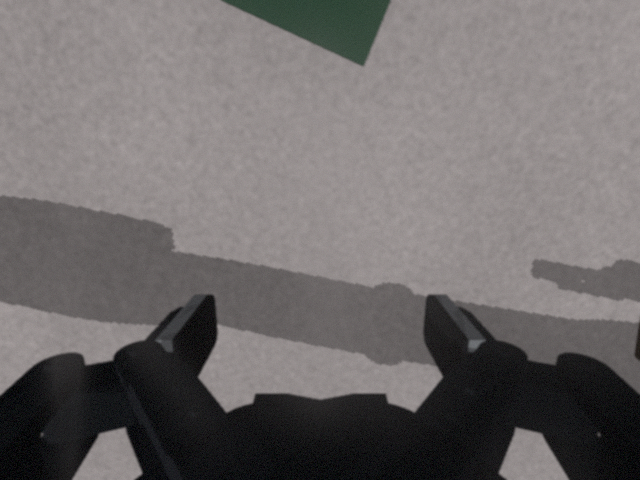

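The top view shows these candidates:
- large grey disc at (191,290)
- small grey disc at (210,240)
- orange discs at (165,217) and (236,290)
- red discs at (150,258) and (146,308)

The large grey one matches the description. The port is at about (353,228), the post at (400,212) and the knob at (407,257). Next I'll measure them.

```bash
cat > h.py <<'E'
import numpy as np,cv2
from scipy.spatial.transform import Rotation as R
from cell import read_state, imaging, workorder, r
def snap(n,save=None):
    s=read_state(); d=imaging.snapshot(n)
    if n=="wrist":
        T=np.eye(4);T[:3,:3]=R.from_rotvec(s["tcp_rot"]).as_matrix();T[:3,3]=s["ee_pos"]
        d["pose"]=T@d["T_tool_cam"]
    if save: cv2.imwrite("pics/"+save,d["image"][:,:,::-1])
    return d
def ray(d,u,v):
    c=np.array([(u-d["cx"])/d["fx"],-(v-d["cy"])/d["fy"],-1.])
    return d["pose"][:3,3],d["pose"][:3,:3]@c
def onz(d,u,v,z):
    o,k=ray(d,u,v); return o+k*(z-o[2])/k[2]
def proj(d,p):
    c=d["pose"][:3,:3].T@(np.asarray(p)-d["pose"][:3,3]); return np.array([d["cx"]+d["fx"]*c[0]/-c[2], d["cy"]-d["fy"]*c[1]/-c[2]])
def tri(a,b):
    A=[];B=[]
    M=np.zeros((3,3));q=np.zeros(3)
    for o,k in (a,b):
        k=k/np.linalg.norm(k);P=np.eye(3)-np.outer(k,k);M+=P;q+=P@o
    p=np.linalg.solve(M,q)
    return p,[np.linalg.norm((np.eye(3)-np.outer(k,k)/(k@k))@(p-o)) for o,k in (a,b)]
def st():
    s=read_state(); Rm=R.from_rotvec(s["tcp_rot"]).as_matrix()
    print("t",round(s["time"],2),"pos",s["ee_pos"].round(4),"x",Rm[:,0].round(3),"y",Rm[:,1].round(3),"z",Rm[:,2].round(4),"F",s["ft_force"].round(1),"T",s["torque"].round(3),"gap",round(s["finger_gap"],3),"q7",s["joint_pos"].round(3)[[0,4,6]])
    return s,Rm
def totool(p):
    s=read_state(); Rm=R.from_rotvec(s["tcp_rot"]).as_matrix()
    return Rm.T@(np.asarray(p)-s["ee_pos"])
E
python3 - <<'E'
from h import *
t=snap("top"); s=snap("side")
im=t["image"].astype(int)
hsv=cv2.cvtColor(t["image"],cv2.COLOR_RGB2HSV)
# grey-ish not green regions on mat
m=((hsv[:,:,1]<70)&(hsv[:,:,2]>90)).astype(np.uint8)*255
cs,_=cv2.findContours(m[130:338,95:535],cv2.RETR_EXTERNAL,cv2.CHAIN_APPROX_NONE)
for c in cs:
    if cv2.contourArea(c)>60:
        (x,y),rad=cv2.minEnclosingCircle(c);M=cv2.moments(c);u=M['m10']/M['m00']+95;v=M['m01']/M['m00']+130
        p=onz(t,u,v,.02);q=onz(t,u+rad,v,.02)
        print("top",round(u,1),round(v,1),round(cv2.contourArea(c)),round(rad,1),p.round(4),"diam",2*np.linalg.norm(p-q).round(4), cv2.minAreaRect(c))
crop=cv2.resize(t["image"][170:290,130:450],None,fx=2.5,fy=2.5,interpolation=cv2.INTER_CUBIC);cv2.imwrite("pics/topcrop.png",crop[:,:,::-1])
crop=cv2.resize(t["image"][150:290,300:450],None,fx=5,fy=4,interpolation=cv2.INTER_CUBIC);cv2.imwrite("pics/topcrop2.png",crop[:,:,::-1])
crop=cv2.resize(s["image"][190:310,280:430],None,fx=5,fy=5,interpolation=cv2.INTER_CUBIC);cv2.imwrite("pics/sidecrop.png",crop[:,:,::-1])
E
```

```text
top 189.9 289.9 624 15.1 [0.4658 0.2581 0.02  ] diam 0.063 ((95.0, 160.0), (28.0, 28.0), 90.0)
top 503.6 252.8 932 20.9 [ 0.5352 -0.3953  0.02  ] diam 0.0862 ((410.05621337890625, 122.43489837646484), (32.30934143066406, 38.94526672363281), 22.380136489868164)
top 144.9 318.2 3080 105.5 [0.4084 0.3505 0.02  ] diam 0.4382 ((91.5, 153.5), (183.0, 107.0), 0.0)
top 209.6 239.0 316 10.8 [0.5722 0.2189 0.02  ] diam 0.0458 ((115.0, 109.0), (20.0, 20.0), 90.0)
top 371.4 226.7 8368 67.4 [ 0.5938 -0.1222  0.02  ] diam 0.2822 ((277.5359191894531, 95.64417266845703), (83.46765899658203, 120.7289047241211), 80.77011108398438)
top 241.5 175.9 963 26.7 [0.7078 0.1528 0.02  ] diam 0.1148 ((143.44810485839844, 44.554996490478516), (35.93003845214844, 52.91971969604492), 9.659893035888672)
top 519.2 138.0 494 33.1 [ 0.7817 -0.4426  0.02  ] diam 0.1406 ((410.0, 16.0), (32.0, 58.0), 90.0)
top 202.1 141.6 3766 179.3 [0.7852 0.239  0.02  ] diam 0.774 ((174.5, 42.0), (84.0, 349.0), 90.0)
```

View pics/topcrop2.png

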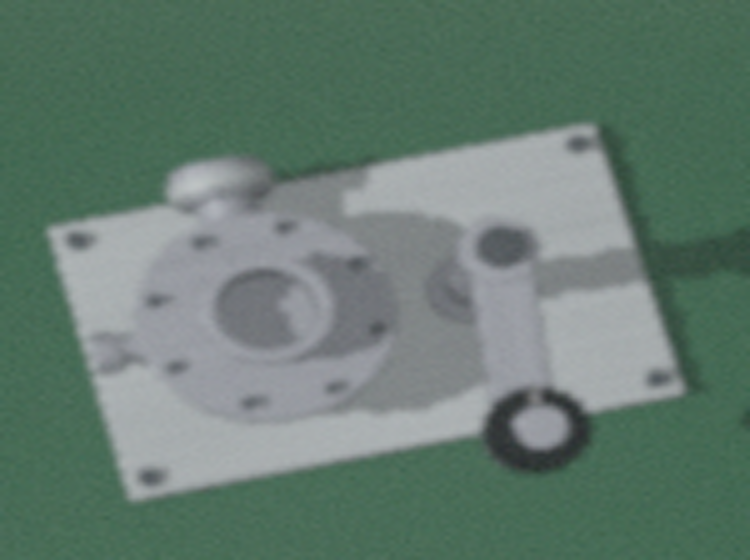

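View pics/sidecrop.png

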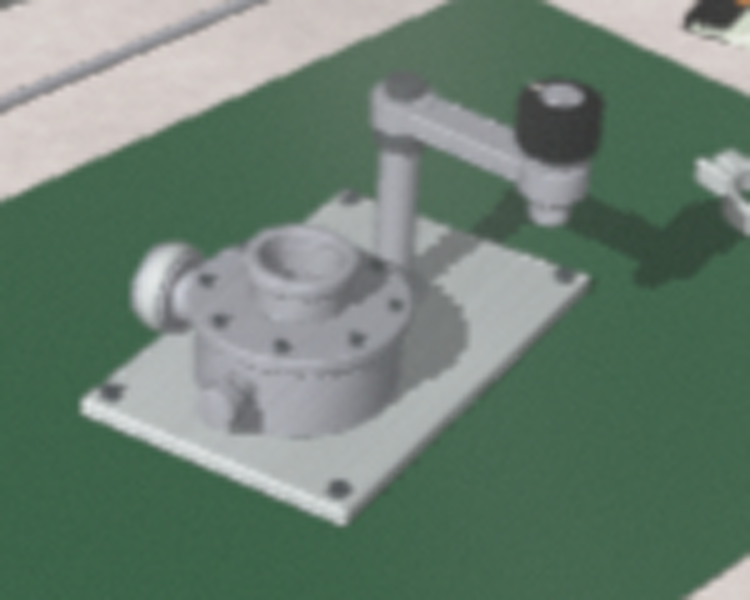

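View pics/topcrop.png

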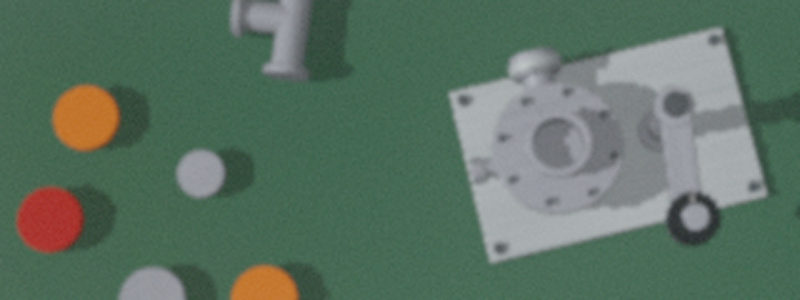

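The crops show the blank as a plain grey disc. Plate corners are at about (310,207), (419,181), (437,248) and (326,275), the port rim centre at (354,228), the post top at (401,211) and the knob top at (408,257).

Run:
```python
from h import *
t=snap("top"); s=snap("side")
c=[onz(t,u,v,.012) for u,v in [(310,207.5),(419.4,181),(437.4,248.2),(326,275)]]
print(np.array(c).round(4)); print([np.linalg.norm(c[i]-c[(i+1)%4]).round(4) for i in range(4)])
e=(c[1]-c[0])+(c[2]-c[3]); yaw=np.arctan2(-e[1],-e[0]); print("yaw of +y axis",yaw, "chamber yaw",yaw-np.pi/2)
p=onz(t,354.4,228.2,.084);po=onz(t,400.8,211.2,.138);k=onz(t,408,256.8,.164)
print("port",p,"post",po,np.linalg.norm((p-po)[:2]),"knob",k,np.linalg.norm((k-po)[:2]))
d=(p-po)[:2];print("port dir",np.arctan2(d[1],d[0])); d2=(k-po)[:2];print("arm", np.arctan2(d2[1],d2[0])-np.arctan2(d[1],d[0]))
# side crop5: offset 280,190 scale5
print(tri(ray(t,354.4,228.2),ray(s,280+305/5,190+255/5)))
print(tri(ray(t,400.8,211.2),ray(s,280+405/5,190+84/5)))
print(tri(ray(t,408,256.8),ray(s,280+562/5,190+97/5)))
b=onz(t,190.3,290,.022);print("blank",b,"seen in side",proj(s,b))
for f in ((t,),(s,)): pass
for x in (b,p): print("reach",np.linalg.norm(x[:2]))
print("tool shift to above blank",totool([b[0],b[1],.15])); st()
```

```text
[[ 0.6384  0.0069  0.012 ]
 [ 0.6927 -0.2276  0.012 ]
 [ 0.5476 -0.2601  0.012 ]
 [ 0.494  -0.0255  0.012 ]]
[np.float64(0.2407), np.float64(0.1487), np.float64(0.2406), np.float64(0.148)]
yaw of +y axis 1.7967558647165003 chamber yaw 0.22595953792160373
port [ 0.58107381 -0.08384524  0.084     ] post [ 0.60410132 -0.17043933  0.138     ] 0.08960359441017045 knob [ 0.51396472 -0.17779602  0.164     ] 0.09043632123791727
port dir 1.830705841501076
arm -4.890861986230421
(array([ 0.58168597, -0.08365451,  0.08214042]), [np.float64(0.0004143823341888649), np.float64(0.00041438233418880356)])
(array([ 0.60486871, -0.17124725,  0.13278521]), [np.float64(0.0002652623356370062), np.float64(0.0002652623356369218)])
(array([ 0.51393974, -0.17832259,  0.16164754]), [np.float64(0.00034942039225842976), np.float64(0.00034942039225847665)])
blank [0.46541502 0.25689857 0.022     ] seen in side [255.96989709 355.84379228]
reach 0.5316088948013149
reach 0.5870918167147741
tool shift to above blank [ 0.52849311 -0.60740414  0.08135524]
t 0.35 pos [ 0.212  -0.5074  0.2311] x [ 0.923  0.386 -0.   ] y [ 0.386 -0.923 -0.001] z [-2.e-04  5.e-04 -1.e+00] F [ 0.4 -0.1  0.2] T [-0.026  0.028  0.   ] gap 0.999 q7 [ 1.133 -0.004 -0.027]
```

```bash
python3 -m crank '[0.03,-0.028,0,0,0.03,-0.028,0,0,0.03,-0.028,0,0,0.03,-0.028,0,0,0.03,-0.028,0,0,0.03,-0.028,0,0,0.03,-0.028,0,0,0.03,-0.028,0,0,0.03,-0.028,0,0,0.03,-0.028,0,0,0.03,-0.028,0,0,0.03,-0.028,0,0]' -0.6
python3 -m crank '[0.017,-0.027,0.004,0,0.017,-0.027,0.004,0,0.017,-0.027,0.004,0,0.017,-0.027,0.004,0,0.017,-0.027,0.004,0,0.017,-0.027,0.004,0,0.017,-0.027,0.004,0,0.017,-0.027,0.004,0,0.017,-0.027,0.004,0,0.017,-0.027,0.004,0]'
python3 -m crank '[0,0,0,-6.7,0,0,0,-6.7,0,0,0,-6.7,0,0,0,-6.7,0,0,0,-6.7,0,0,0,-6.7,0,0,0,-6.7,0,0,0,-6.7,0,0,0,-6.7,0,0,0,-6.7,0,0,0,0]'
python3 - <<'E'
from h import *
st();d=snap("wrist","w1.png"); print(totool([.4654,.2569,.022])); print(proj(d,[.4654,.2569,.022]))
E
```

```text
time: 1.35
ee_pos: [0.4163, -0.0614, 0.2278]
tcp_rot: [3.077, 0.575, -0.002]
ft_force: [1.8, -1.3, -0.4]
finger_gap: 0.797
time: 2.18
ee_pos: [0.4821, 0.269, 0.1862]
tcp_rot: [3.074, 0.575, 0.016]
ft_force: [1.3, -0.5, 0.5]
finger_gap: 0.802
time: 3.1
ee_pos: [0.4791, 0.2819, 0.1839]
tcp_rot: [2.174, 2.256, 0.005]
ft_force: [0.6, -0.5, 0.4]
finger_gap: 0.801
t 3.1 pos [0.4791 0.2819 0.1839] x [-0.037  0.999 -0.004] y [0.999 0.037 0.008] z [ 0.0086 -0.0041 -1.    ] F [ 0.6 -0.5  0.4] T [0.036 0.033 0.037] gap 0.801 q7 [ 0.069  0.418 -0.869]
[-0.02374646 -0.01591896  0.16186733]
[302.34706496 249.47334654]
```

View pics/w1.png

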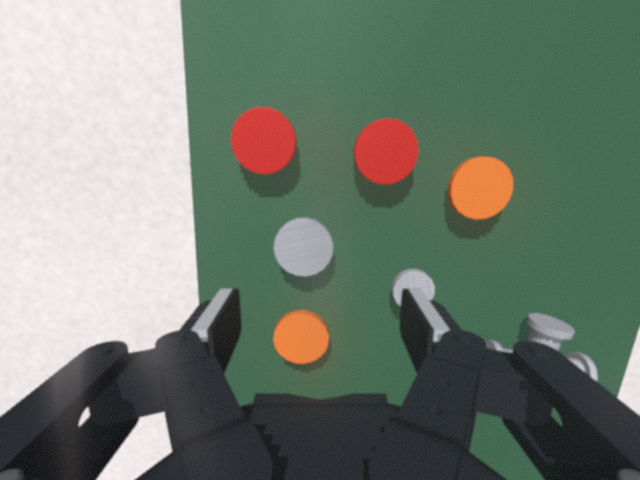

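Grey disc at (303,247), where the top view predicted (302,249), with red and orange discs around it. The fingertips sit about 7.7 mm behind the TCP at this opening.

```bash
cat >> h.py <<'E'
def ell(d,u,v,lo=(0,0,120),hi=(180,60,255),rad=60):
    hsv=cv2.cvtColor(d["image"],cv2.COLOR_RGB2HSV)
    m=cv2.inRange(hsv,lo,hi)
    x0,y0=max(0,int(u-rad)),max(0,int(v-rad)); m=m[y0:int(v+rad),x0:int(u+rad)]
    cs,_=cv2.findContours(m,cv2.RETR_EXTERNAL,cv2.CHAIN_APPROX_NONE)
    out=[]
    for c in cs:
        if cv2.contourArea(c)>200 and len(c)>10:
            e=cv2.fitEllipse(c); out.append((e[0][0]+x0,e[0][1]+y0,e[1],cv2.contourArea(c)))
    return out
E
python3 - <<'E'
from h import *
s,_=st();d=snap("wrist")
for e in ell(d,303,247,rad=45):
    p=onz(d,e[0],e[1],.0215); print(e,p,totool(p))
E
```

```text
t 3.15 pos [0.4791 0.2818 0.1839] x [-0.033  0.999 -0.004] y [0.999 0.033 0.008] z [ 0.0085 -0.0042 -1.    ] F [ 0.3 -0.6  0.1] T [ 0.025  0.019 -0.002] gap 0.802 q7 [ 0.069  0.418 -0.873]
(303.05577087402344, 246.16424560546875, (59.404335021972656, 60.221004486083984), 2805.0) [0.46586455 0.25991623 0.0215    ] [-0.02087047 -0.01536705  0.16244474]
```

```bash
python3 -m crank '[-0.006,-0.005,0.034,0,-0.006,-0.005,0.034,0,-0.006,-0.005,0.034,0,0,0,0,0]'
python3 - <<'E'
from h import *
s,_=st();d=snap("wrist","w2.png")
u,v=proj(d,[.4658,.2585,.022]); print(u,v)
for e in ell(d,u,v,rad=75):
    p=onz(d,e[0],e[1],.0218); print(e,p,totool(p))
E
```

```text
time: 3.53
ee_pos: [0.4684, 0.2647, 0.0819]
tcp_rot: [2.192, 2.234, 0.019]
ft_force: [-0.6, -1.7, -0.4]
finger_gap: 0.803
t 3.53 pos [0.4684 0.2647 0.0819] x [-0.019  1.    -0.   ] y [1.    0.019 0.017] z [ 1.700e-02  1.000e-04 -9.999e-01] F [-0.6 -1.7 -0.4] T [-0.169  0.075 -0.001] gap 0.803 q7 [ 0.07   0.496 -0.946]
313.7247751850615 268.8873184901545
(313.81310272216797, 265.9287643432617, (86.89141082763672, 88.7034683227539), 6048.0) [0.46582933 0.26036403 0.0218    ] [-0.0070898  -0.00647391  0.06336536]
```

View pics/w2.png

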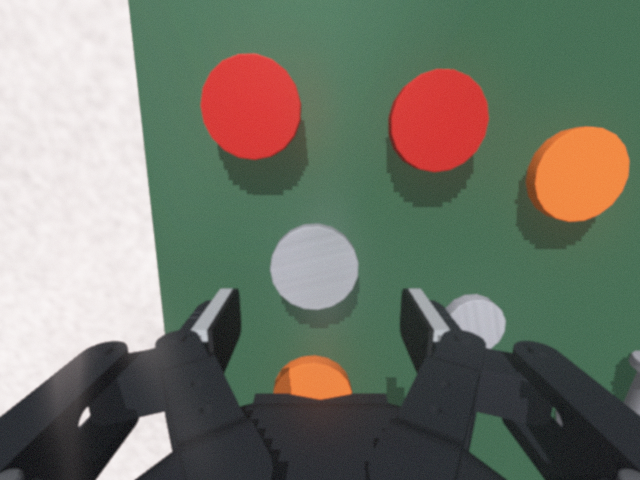

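Grey disc at (314,266), centred between the neighbours, with finger gaps clear on both sides. Going down.

```bash
python3 -m crank '[-0.0035,-0.003,0.03,0,-0.0035,-0.003,0.03,0,0,0,0.006,0,0,0,0.0035,0,0,0,0,0]'
python3 - <<'E'
from h import *
s,_=st();d=snap("wrist","w3.png"); print(totool([.4658,.2604,.0218]))
E
```

```text
time: 4.0
ee_pos: [0.4763, 0.2688, 0.0253]
tcp_rot: [2.195, 2.222, 0.063]
ft_force: [-0.5, -0.6, -0.8]
finger_gap: 0.799
t 4.0 pos [0.4763 0.2688 0.0253] x [-0.012  1.     0.016] y [0.999 0.012 0.041] z [ 0.0411  0.0163 -0.999 ] F [-0.5 -0.6 -0.8] T [-0.063  0.042  0.012] gap 0.799 q7 [ 0.031  0.579 -1.013]
[-0.00920207 -0.01161517  0.00376575]
```

View pics/w3.png

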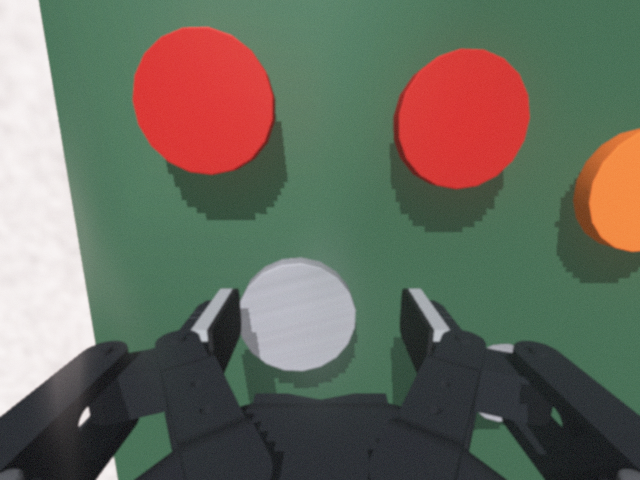

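The descent drifted sideways and tilted the tool by about 2.5°. The blank, at (298,313), is untouched. I'll back up and see how rows of different speeds behave.

```bash
S='from h import *; st()'
python3 -m crank '[0,0,-0.04,0]' >/dev/null; python3 -c "$S"
python3 -m crank '[0,0,0,0]'>/dev/null; python3 -c "$S"
python3 -m crank '[0,0,0,0]'>/dev/null; python3 -c "$S"
python3 -m crank '[0,0,-0.01,0,0,0,-0.01,0,0,0,-0.01,0]'>/dev/null; python3 -c "$S"
python3 -m crank '[0,0,0,0]'>/dev/null; python3 -c "$S"
```

```text
t 4.13 pos [0.4722 0.2658 0.0613] x [-0.012  1.     0.012] y [0.999 0.011 0.033] z [ 0.0327  0.012  -0.9994] F [-0.1 -2.2  0.3] T [-0.102 -0.025  0.002] gap 0.8 q7 [ 0.062  0.525 -0.972]
t 4.22 pos [0.477  0.2715 0.0697] x [-0.013  1.     0.021] y [0.999 0.012 0.046] z [ 0.0455  0.0215 -0.9987] F [1.1 0.8 0.7] T [ 0.169 -0.081  0.042] gap 0.799 q7 [ 0.064  0.524 -0.972]
t 4.3 pos [0.4782 0.2721 0.0723] x [-0.012  1.     0.022] y [0.999 0.011 0.049] z [ 0.0486  0.0227 -0.9986] F [-0.7 -1.1 -0.6] T [-0.077 -0.018 -0.023] gap 0.798 q7 [ 0.064  0.522 -0.971]
t 4.55 pos [0.478  0.2735 0.1076] x [-0.013  1.     0.025] y [0.998 0.012 0.054] z [ 0.0533  0.0257 -0.9982] F [-0.1  0.6 -0.1] T [ 0.02   0.099 -0.046] gap 0.801 q7 [ 0.087  0.48  -0.939]
t 4.63 pos [0.4793 0.275  0.1108] x [-0.013  1.     0.028] y [0.998 0.012 0.058] z [ 0.0577  0.0284 -0.9979] F [0.2 1.5 0.5] T [ 0.029  0.068 -0.003] gap 0.801 q7 [ 0.088  0.479 -0.938]
```

```bash
S='from h import *; st()'
python3 -m crank '[0,0,0,0]' >/dev/null; python3 -c "$S"
python3 -m crank '[0,0,0,0,0,0,0,0,0,0,0,0]'>/dev/null; python3 -c "$S"
python3 -m crank '[0,-0.01,0,0]' >/dev/null; python3 -c "$S"
python3 -m crank '[0,-0.01,0,0]' >/dev/null; python3 -c "$S"
python3 -m crank '[0,-0.01,0,0]' >/dev/null; python3 -c "$S"
python3 -m crank '[0,0,0,0]'>/dev/null; python3 -c "$S"
python3 -m crank '[0,0,0,0]'>/dev/null; python3 -c "$S"
```

```text
t 4.72 pos [0.4796 0.2752 0.1117] x [-0.013  1.     0.028] y [0.998 0.011 0.059] z [ 0.0591  0.0288 -0.9978] F [ 0.4 -0.1 -1.1] T [-0.078  0.071  0.024] gap 0.802 q7 [ 0.088  0.479 -0.938]
t 4.97 pos [0.4793 0.2748 0.1114] x [-0.013  1.     0.027] y [0.998 0.011 0.059] z [ 0.0584  0.0282 -0.9979] F [-0.2  0.1  0. ] T [-0.042  0.051  0.026] gap 0.804 q7 [ 0.088  0.478 -0.938]
t 5.05 pos [0.4708 0.274  0.1104] x [-0.01   1.     0.028] y [0.998 0.009 0.059] z [ 0.059   0.0284 -0.9979] F [0.2 0.  0.7] T [-0.026  0.019 -0.052] gap 0.801 q7 [ 0.092  0.473 -0.947]
t 5.13 pos [0.4596 0.2738 0.109 ] x [-0.01   1.     0.028] y [0.998 0.008 0.058] z [ 0.0573  0.0282 -0.998 ] F [0.3 0.4 0.2] T [-0.009  0.049  0.016] gap 0.799 q7 [ 0.096  0.465 -0.957]
t 5.22 pos [0.4482 0.2734 0.1078] x [-0.01   1.     0.027] y [0.998 0.008 0.056] z [ 0.0559  0.0277 -0.9981] F [-0.5 -0.2  0.1] T [-0.041  0.03   0.029] gap 0.797 q7 [ 0.099  0.457 -0.966]
t 5.3 pos [0.4445 0.2735 0.1071] x [-0.013  1.     0.026] y [0.999 0.011 0.053] z [ 0.0528  0.0262 -0.9983] F [-0.5 -0.6 -0.1] T [-0.047  0.072  0.045] gap 0.8 q7 [ 0.099  0.455 -0.967]
t 5.38 pos [0.4436 0.2732 0.1068] x [-0.014  1.     0.025] y [0.999 0.013 0.053] z [ 0.0525  0.0252 -0.9983] F [ 0.2 -0.3  0.1] T [-0.021  0.051  0.012] gap 0.8 q7 [ 0.099  0.455 -0.967]
```

```bash
S='from h import *; st()'
python3 -m crank '[0,0,-0.04,0,0,0,-0.02,0,0,0,-0.01,0,0,0,-0.005,0,0,0,-0.002,0,0,0,0,0]' >/dev/null; python3 -c "$S"
python3 -m crank '[0,0,0.005,0,0,0,0.01,0,0,0,0.02,0,0,0,0.035,0,0,0,0,0,0,0,0,0]' >/dev/null; python3 -c "$S"
```

```text
t 5.88 pos [0.4377 0.2695 0.1837] x [-0.014  1.     0.021] y [0.999 0.013 0.048] z [ 0.0475  0.0219 -0.9986] F [-0.1  0.  -0.5] T [-0.071  0.012  0.003] gap 0.8 q7 [ 0.161  0.357 -0.885]
t 6.38 pos [0.4395 0.2692 0.1046] x [-0.014  1.     0.018] y [0.999 0.013 0.042] z [ 0.0414  0.019  -0.999 ] F [0.3 0.4 0.2] T [ 0.009  0.048 -0.   ] gap 0.803 q7 [ 0.103  0.451 -0.963]
```

```bash
S='from h import *; st()'
for i in 1 2 3; do
python3 -m crank '[0,0,-0.041,0,0,0,-0.02,0,0,0,-0.01,0,0,0,-0.004,0,0,0,0,0,0,0,0.005,0,0,0,0.012,0,0,0,0.022,0,0,0,0.036,0,0,0,0,0,0,0,0,0]' >/dev/null; python3 -c "$S"; done
```

```text
t 7.3 pos [0.4364 0.2677 0.0998] x [-0.016  1.     0.015] y [0.999 0.016 0.034] z [ 0.0336  0.0159 -0.9993] F [-0.   0.6 -0.2] T [0.002 0.022 0.006] gap 0.8 q7 [ 0.102  0.453 -0.964]
t 8.22 pos [0.434  0.2667 0.0972] x [-0.018  1.     0.013] y [0.999 0.018 0.029] z [ 0.0287  0.0135 -0.9995] F [-0.4  0.3  1.5] T [ 0.065 -0.019  0.008] gap 0.799 q7 [ 0.102  0.454 -0.965]
t 9.13 pos [0.4315 0.2656 0.0945] x [-0.02   1.     0.011] y [1.    0.02  0.024] z [ 0.0237  0.0112 -0.9997] F [-0.3  0.4  1.6] T [ 0.038 -0.052  0.01 ] gap 0.806 q7 [ 0.102  0.455 -0.965]
```

```bash
S='from h import *; st()'
for i in 1 2 3; do
python3 -m crank '[0,0,-0.041,0,0,0,-0.041,0,0,0,-0.02,0,0,0,-0.01,0,0,0,-0.004,0,0,0,0.008,0,0,0,0.016,0,0,0,0.028,0,0,0,0.041,0,0,0,0.018,0,0,0,0,0,0,0,0,0]' >/dev/null; python3 -c "$S"; done
```

```text
t 10.13 pos [0.4277 0.2658 0.099 ] x [-0.025  1.     0.01 ] y [0.999 0.025 0.019] z [ 0.019   0.0102 -0.9998] F [-0.1  0.3  0.5] T [-0.012  0.023 -0.005] gap 0.804 q7 [ 0.108  0.446 -0.958]
t 11.13 pos [0.4247 0.2668 0.1045] x [-0.03   0.999  0.011] y [0.999 0.03  0.018] z [ 0.0178  0.0112 -0.9998] F [ 0.6  0.6 -0.8] T [0.01  0.008 0.021] gap 0.798 q7 [ 0.113  0.437 -0.951]
t 12.13 pos [0.4218 0.2679 0.1102] x [-0.035  0.999  0.012] y [0.999 0.035 0.017] z [ 0.017   0.0122 -0.9998] F [-0.4 -0.2  0.4] T [-0.002  0.012 -0.042] gap 0.801 q7 [ 0.119  0.428 -0.944]
```

```bash
python3 -m crank '[-0.002,0.022,0,0,-0.002,0.011,0,0,-0.001,0.006,0,0,0,0.003,0,0,0,0.001,0,0,0,0,0,0]' >/dev/null
python3 - <<'E'
from h import *
s,_=st();d=snap("wrist","w4.png")
u,v=proj(d,[.4658,.2604,.022]); print(u,v)
for e in ell(d,u,v,rad=70):
    p=onz(d,e[0],e[1],.0218); print(e,p,totool(p))
E
```

```text
t 12.63 pos [0.4662 0.2656 0.1139] x [-0.036  0.999  0.014] y [0.999 0.036 0.019] z [ 0.0181  0.0142 -0.9997] F [ 0.9  0.6 -0.3] T [ 0.023  0.01  -0.008] gap 0.799 q7 [ 0.112  0.46  -0.901]
316.5596240053154 254.09425657607179
(316.5863037109375, 254.38125610351562, (76.3758544921875, 77.69230651855469), 4653.0) [0.4658295  0.26012981 0.0218    ] [-0.00688593 -0.00207131  0.09203135]
```

```bash
python3 -m crank '[0,0,0.006,0,-0.002,0,0.012,0,-0.002,-0.001,0.02,0,-0.001,0,0.028,0,0,0,0,0,0,0,0,0]' >/dev/null
python3 - <<'E'
from h import *
s,_=st();d=snap("wrist","w5.png")
u,v=proj(d,[.4658,.2602,.022]); print(u,v)
for e in ell(d,u,v,rad=80):
    p=onz(d,e[0],e[1],.0218); print(e,p,totool(p))
print(totool([.4658,.2602,.0095]))
E
```

```text
t 13.18 pos [0.4643 0.2625 0.0447] x [-0.04   0.999  0.014] y [0.999 0.04  0.02 ] z [ 0.0193  0.0147 -0.9997] F [0.2 0.9 0.7] T [ 0.052  0.052 -0.005] gap 0.8 q7 [ 0.072  0.543 -0.961]
321.60862942859285 286.8855353567999
(321.4478759765625, 286.15411376953125, (103.59107971191406, 106.50111389160156), 8657.0) [0.46570958 0.26051782 0.0218    ] [-0.00154199  0.00157605  0.0225211 ]
[-0.00201784  0.00142737  0.03481543]
```

```bash
python3 -m crank '[-0.001,0.001,0.004,0,-0.001,0,0.007,0,0,0,0.009,0,0,0,0.007,0,0,0,0,0,0,0,0,0]' >/dev/null
python3 - <<'E'
from h import *
s,_=st();d=snap("wrist","w6.png"); print(totool([.4658,.2603,.0095]))
E
```

```text
t 13.73 pos [0.4676 0.2618 0.0183] x [-0.04   0.999  0.016] y [0.999 0.039 0.024] z [ 0.0238  0.0165 -0.9996] F [-0.3  0.2  0.3] T [-0.028  0.009 -0.042] gap 0.796 q7 [ 0.053  0.582 -0.986]
[-0.00147867 -0.00193012  0.00870115]
```

View pics/w6.png

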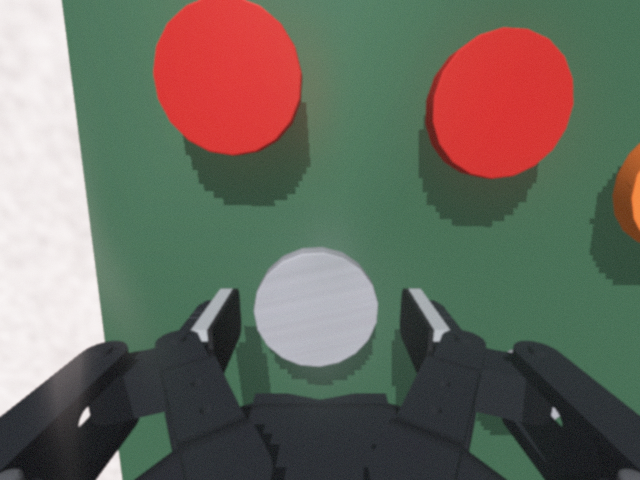

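The disc at (316,307) lies between the pads at columns 239 and 401. I'll lower the last 8 mm and close.

```bash
python3 -m crank '[-0.001,-0.001,0.004,0,-0.0005,-0.001,0.0045,0,0,0,0,0]' ; python3 -c "
from h import *
st();print(totool([.4658,.2603,.0095]))"
python3 -m crank '[0,0,0,0,0,0,0,0,0,0,0,0,0,0,0,0]' 1; python3 -c "from h import *
st(); snap('wrist','w7.png')"
```

```text
time: 14.03
ee_pos: [0.4662, 0.2607, 0.0097]
tcp_rot: [2.173, 2.26, 0.047]
ft_force: [0.6, -0.0, 0.3]
finger_gap: 0.799
t 14.03 pos [0.4662 0.2607 0.0097] x [-0.04   0.999  0.016] y [0.999 0.039 0.026] z [ 0.0249  0.0172 -0.9995] F [ 0.6 -0.   0.3] T [-0.022  0.009  0.043] gap 0.799 q7 [ 0.049  0.594 -0.996]
[-0.00034384 -0.00040316  0.00018383]
time: 14.37
ee_pos: [0.466, 0.2607, 0.0103]
tcp_rot: [2.172, 2.26, 0.046]
ft_force: [-0.4, -0.3, -1.7]
finger_gap: 0.607
t 14.37 pos [0.466  0.2607 0.0103] x [-0.04   0.999  0.016] y [0.999 0.04  0.026] z [ 0.0251  0.0167 -0.9995] F [-0.4 -0.3 -1.7] T [-0.067  0.054  0.016] gap 0.607 q7 [ 0.048  0.594 -0.996]
```

View pics/w7.png

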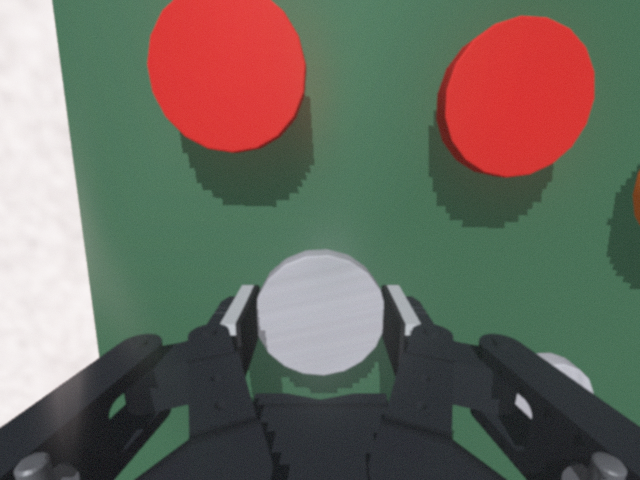

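The blank is held between the pads, centred at (320,312). Lifting.

```bash
python3 -m crank '[0,0,-0.025,0,0,0,-0.041,0,0,0,-0.035,0,0,0,-0.025,0,0,0,-0.015,0,0,0,-0.008,0,0,0,-0.003,0,0,0,0,0]'
python3 - <<'E'
from h import *
s,Rm=st(); d=snap('wrist','w8.png')
P=np.array([.5817,-.0838,.0])
print("to port tool",totool([.5814,-.0838,s['ee_pos'][2]]))
E
```

```text
time: 15.08
ee_pos: [0.4593, 0.2558, 0.1642]
tcp_rot: [2.173, 2.264, 0.031]
ft_force: [0.3, 0.8, -1.4]
finger_gap: 0.611
t 15.08 pos [0.4593 0.2558 0.1642] x [-0.041  0.999  0.011] y [0.999 0.041 0.016] z [ 0.0158  0.0119 -0.9998] F [ 0.3  0.8 -1.4] T [0.001 0.063 0.025] gap 0.611 q7 [ 0.167  0.398 -0.842]
to port tool [-0.34400145  0.10844593 -0.00266077]
```

View pics/w8.png

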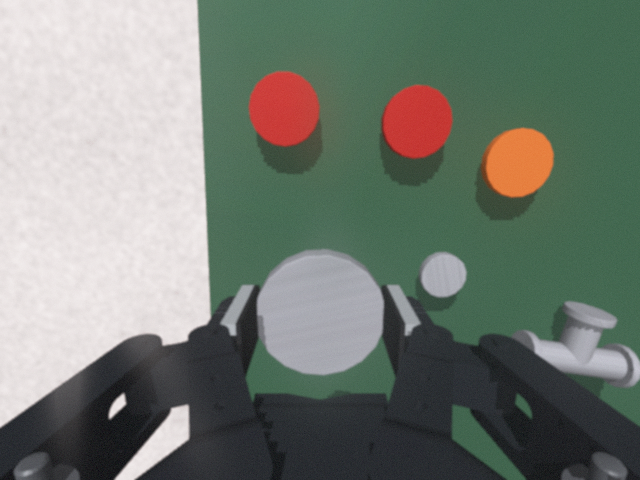

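The blank is held and off the bench; its old spot at about (315,400) is empty. I'll carry it past the port so the wrist camera can see the open bore.

```bash
python3 -m crank '[-0.02,0.006,-0.02,0,-0.034,0.009,-0.02,0,-0.036,0.009,-0.015,0,-0.036,0.009,-0.01,0,-0.036,0.009,-0.01,0,-0.036,0.009,-0.005,0,-0.036,0.009,-0.005,0,-0.036,0.009,0,0,-0.036,0.009,0,0,-0.036,0.009,0,0,-0.03,0.009,0,0,-0.015,0.003,0,0]'
python3 - <<'E'
from h import *
s,Rm=st(); print("to look point",totool([.5814,-.16,.25]))
E
```

```text
time: 16.13
ee_pos: [0.5697, -0.1416, 0.2256]
tcp_rot: [-2.139, -2.27, 0.011]
ft_force: [-0.3, -1.0, -0.6]
finger_gap: 0.613
t 16.13 pos [ 0.5697 -0.1416  0.2256] x [-0.059  0.998  0.012] y [ 0.998  0.059 -0.02 ] z [-0.0211  0.0106 -0.9997] F [-0.3 -1.  -0.6] T [-0.122 -0.028  0.001] gap 0.613 q7 [ 0.774  0.406 -0.035]
to look point [-0.01877669  0.01006595 -0.02488311]
```

```bash
python3 -m crank '[0,0,0,0,0,0,0,0]' >/dev/null
python3 - <<'E'
from h import *
s,Rm=st(); d=snap('wrist','w9.png')
print(proj(d,[.5814,-.0838,.083]),proj(d,[.6041,-.1708,.137]),proj(d,[.514,-.178,.163]))
E
```

```text
t 16.3 pos [ 0.5684 -0.1467  0.2209] x [-0.051  0.999  0.014] y [ 0.998  0.051 -0.027] z [-0.0281  0.0122 -0.9995] F [ 0.9  0.8 -1.4] T [ 0.055 -0.049 -0.024] gap 0.615 q7 [ 0.778  0.408 -0.036]
[345.12417484 155.5577947 ] [372.42878029 286.15792844] [234.12379907 303.93077886]
```

View pics/w9.png

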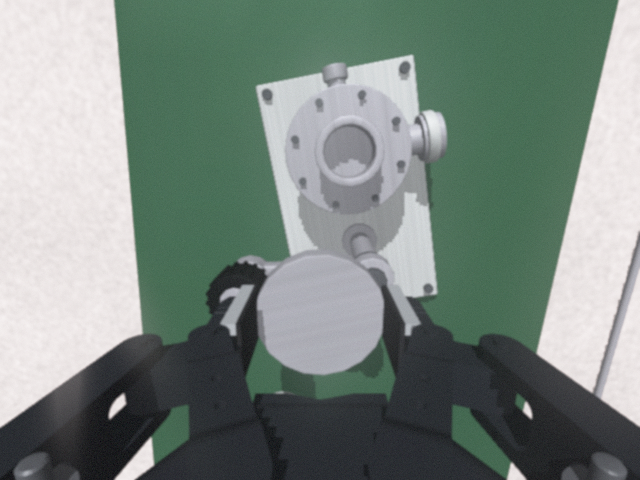

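The port rim shows at about (349,150), the held blank at (320,312), and the knob is partly hidden at (237,290). I'll refine the rim and blank centres.

Run:
```python
from h import *
s,Rm=st(); d=snap('wrist')
g=cv2.cvtColor(d["image"],cv2.COLOR_RGB2GRAY)
c=cv2.resize(g[105:200,300:400],None,fx=4,fy=4,interpolation=cv2.INTER_CUBIC)
cc=cv2.HoughCircles(c,cv2.HOUGH_GRADIENT,1.5,200,param1=80,param2=30,minRadius=85,maxRadius=160)
print("hough",None if cc is None else [(x/4+300,y/4+105,q/4) for x,y,q in cc[0]])
cc=cv2.HoughCircles(c,cv2.HOUGH_GRADIENT,1.5,200,param1=80,param2=30,minRadius=118,maxRadius=150)
print("hough outer",None if cc is None else [(x/4+300,y/4+105,q/4) for x,y,q in cc[0]])
e=cv2.Canny(c,40,120); cv2.imwrite("pics/rim.png",np.hstack([c,e]))
print("expected r outer/inner px", [ (proj(d,[.58+a,-.084,.083])-proj(d,[.58,-.084,.083]))[0] for a in (.0275,.0205)])
b=ell(d,320,312,rad=80); print(b)
b2=ell(d,320,312,lo=(0,0,140),rad=64);print(b2)
```

```text
t 16.35 pos [ 0.5681 -0.1466  0.2208] x [-0.051  0.999  0.013] y [ 0.998  0.052 -0.028] z [-0.0287  0.0114 -0.9995] F [-0.6 -1.5 -1.8] T [-0.087 -0.023 -0.024] gap 0.609 q7 [ 0.777  0.409 -0.036]
hough [(np.float32(349.3125), np.float32(150.9375), np.float32(27.475))]
hough outer None
expected r outer/inner px [np.float64(34.99270399408806), np.float64(26.07586978345222)]
[(322.95406341552734, 297.25850677490234, (141.48655700683594, 158.535888671875), 16153.0)]
[(321.6025390625, 305.81004333496094, (131.216552734375, 137.46200561523438), 13090.5)]
```

View pics/rim.png

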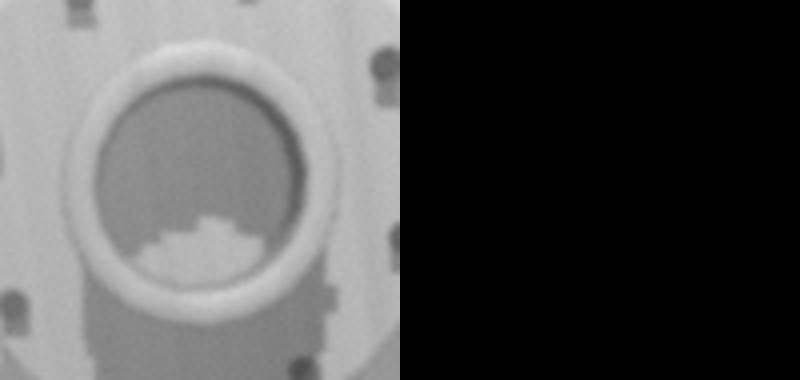

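Run:
```python
from h import *
s,Rm=st(); d=snap('wrist')
def ptool(x): return s['ee_pos']+Rm@np.array(x)
for z in(-.007,-.0117,-.014): print(z,proj(d,ptool([-.0002,0,z])), [proj(d,ptool([-.0002,a,z]))[0].round(1) for a in(-.0275,.0275)],[proj(d,ptool([a,0,z]))[1].round(1) for a in(-.0275,.0275)])
for z in (.082,.084): p=onz(d,349.8,150.8,z);print(p,totool(p))
t=snap('top','top1.png');sd=snap('side','side1.png')
print(tri(ray(d,349.8,150.8),ray(t,354.4,228.2)))
```

```text
t 16.4 pos [ 0.5683 -0.1453  0.2215] x [-0.053  0.998  0.013] y [ 0.998  0.054 -0.027] z [-0.0276  0.0114 -0.9996] F [ 0.1  0.9 -0.9] T [-0.016 -0.027 -0.024] gap 0.608 q7 [ 0.777  0.409 -0.036]
-0.007 [319.60924274 308.46546817] [np.float64(255.3), np.float64(383.9)] [np.float64(364.1), np.float64(246.2)]
-0.0117 [319.59690514 313.5379513 ] [np.float64(253.3), np.float64(385.9)] [np.float64(370.6), np.float64(249.5)]
-0.014 [319.59057931 316.1387524 ] [np.float64(252.3), np.float64(386.9)] [np.float64(374.0), np.float64(251.2)]
[ 0.58466092 -0.07869472  0.082     ] [0.0627801  0.02324191 0.14054909]
[ 0.58454942 -0.0787099   0.084     ] [0.06279689 0.02307849 0.13855267]
(array([ 0.58365641, -0.08141294,  0.07613554]), [np.float64(0.0030653929965208273), np.float64(0.0030653929965208412)])
```

View pics/side1.png

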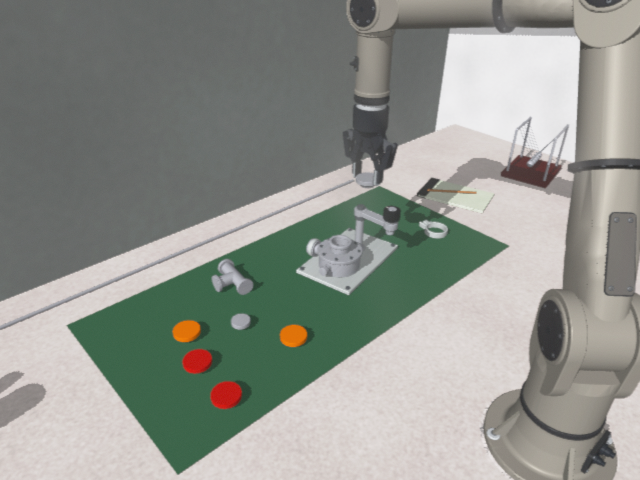

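```bash
python3 -m crank '[0,0,0.005,0,0,0,0.01,0,0,0,0.015,0,0,0,0,0,0,0,0,0]' >/dev/null
python3 - <<'E'
from h import *
P=[];S=[]
for i in range(6):
    s=read_state(); S.append(np.r_[s['ee_pos'],s['tcp_rot'],s['dq'][0]])
    d=snap('wrist','w10.png' if i==5 else None)
    g=cv2.cvtColor(d["image"],cv2.COLOR_RGB2GRAY)
    c=cv2.resize(g[80:200,290:410],None,fx=4,fy=4,interpolation=cv2.INTER_CUBIC)
    cc=cv2.HoughCircles(c,cv2.HOUGH_GRADIENT,1.5,400,param1=80,param2=30,minRadius=85,maxRadius=130)
    u,v,q=cc[0][0]; u=u/4+290; v=v/4+80
    p=onz(d,u,v,.083); P.append(np.r_[u,v,q/4,p,totool(p)])
print(np.array(S).round(4)); print(np.array(P).round(4)); print(np.mean(P,0).round(4))
E
```

```text
[[ 5.6860e-01 -1.3680e-01  1.9320e-01 -2.1308e+00 -2.2776e+00  1.0800e-02
  -1.6000e-03]
 [ 5.6820e-01 -1.3680e-01  1.9280e-01 -2.1300e+00 -2.2768e+00  1.1800e-02
   3.7000e-03]
 [ 5.6860e-01 -1.3710e-01  1.9330e-01 -2.1313e+00 -2.2768e+00  1.1100e-02
   5.7000e-03]
 [ 5.6890e-01 -1.3750e-01  1.9370e-01 -2.1326e+00 -2.2770e+00  1.0500e-02
   4.3000e-03]
 [ 5.6920e-01 -1.3770e-01  1.9390e-01 -2.1334e+00 -2.2770e+00  9.9000e-03
   2.5000e-03]
 [ 5.6930e-01 -1.3780e-01  1.9400e-01 -2.1338e+00 -2.2768e+00  9.6000e-03
   4.0000e-04]]
[[ 3.501875e+02  1.645625e+02  2.923750e+01  5.843000e-01 -7.980000e-02
   8.300000e-02  5.440000e-02  2.230000e-02  1.100000e-01]
 [ 3.494375e+02  1.653125e+02  3.073750e+01  5.833000e-01 -8.020000e-02
   8.300000e-02  5.450000e-02  2.070000e-02  1.105000e-01]
 [ 3.516875e+02  1.630625e+02  2.796250e+01  5.853000e-01 -7.900000e-02
   8.300000e-02  5.610000e-02  2.230000e-02  1.109000e-01]
 [ 3.498125e+02  1.638125e+02  2.935000e+01  5.845000e-01 -8.000000e-02
   8.300000e-02  5.530000e-02  2.120000e-02  1.112000e-01]
 [ 3.494375e+02  1.634375e+02  2.901250e+01  5.846000e-01 -8.000000e-02
   8.300000e-02  5.550000e-02  2.110000e-02  1.113000e-01]
 [ 3.498125e+02  1.611875e+02  2.773750e+01  5.849000e-01 -7.850000e-02
   8.300000e-02  5.700000e-02  2.150000e-02  1.113000e-01]]
[ 3.500625e+02  1.635625e+02  2.900620e+01  5.845000e-01 -7.960000e-02
  8.300000e-02  5.550000e-02  2.150000e-02  1.109000e-01]
```

View pics/w10.png

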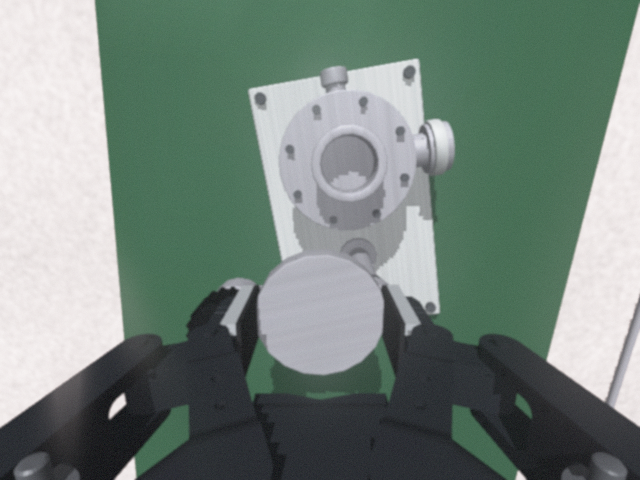

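The port rim is at (350,163) and the blank is still centred in the jaws. The wrist camera puts the port at (0.5845, -0.0796), the top camera about 4 mm away. I'll trust the wrist camera, since it measures blank and port alike, and check at hover. Next I'll shift over the port and use shaped up/down rows to take out the tilt.

```bash
S='from h import *; st()'
python3 -m crank '[0.01,0,-0.008,0,0.015,0.002,-0.016,0,0.015,0.008,-0.028,0,0.008,0.01,-0.041,0,0,0,0,0,0,0,0,0,0,0,0.04,0,0,0,0.02,0,0,0,0.01,0,0,0,0.004,0,0,0,0,0]' >/dev/null; python3 -c "$S"
python3 -m crank '[0,0,-0.008,0,0,0,-0.016,0,0,0,-0.028,0,0,0,-0.041,0,0,0,0,0,0,0,0,0,0,0,0.041,0,0,0,0.02,0,0,0,0.01,0,0,0,0.004,0,0,0,0,0]' >/dev/null; python3 -c "$S; print(totool([.5845,-.0796,.19]))"
```

```text
t 18.18 pos [ 0.5883 -0.0808  0.2216] x [-0.065  0.998  0.014] y [ 0.998  0.066 -0.009] z [-0.0098  0.0131 -0.9999] F [-1.  -0.5 -1.7] T [-0.018 -0.054  0.   ] gap 0.61 q7 [ 0.67   0.414 -0.137]
t 19.1 pos [ 0.5931 -0.0813  0.254 ] x [-0.061  0.998  0.013] y [0.998 0.061 0.01 ] z [ 0.0093  0.0139 -0.9999] F [ 0.5 -0.1 -1.3] T [0.018 0.018 0.008] gap 0.611 q7 [ 0.671  0.401 -0.126]
[ 0.00138131 -0.00912871  0.06389615]
```

```bash
S='from h import *; st()'
python3 -m crank '[0,-0.001,0.015,0,0,-0.002,0.025,0,0,-0.002,0.03,0,0,-0.002,0.025,0,0,-0.001,0.018,0,0,0,0.01,0,0,0,0,0,0,0,0,0]' >/dev/null
python3 - <<'E'
from h import *
s,Rm=st(); print(totool([.5845,-.0796,.088])); d=snap('wrist','w11.png'); t=snap('side')
c=cv2.resize(t["image"][150:310,260:430],None,fx=4,fy=3.7,interpolation=cv2.INTER_CUBIC);cv2.imwrite("pics/side2.png",c[:,:,::-1])
E
```

```text
t 19.77 pos [ 0.594  -0.0806  0.1362] x [-0.058  0.998  0.011] y [0.998 0.058 0.028] z [ 0.0272  0.0131 -0.9995] F [ 0.8  0.2 -1.1] T [-0.027  0.048 -0.061] gap 0.612 q7 [ 0.677  0.467 -0.189]
[ 0.00100477 -0.01075542  0.04789649]
```

View pics/w11.png

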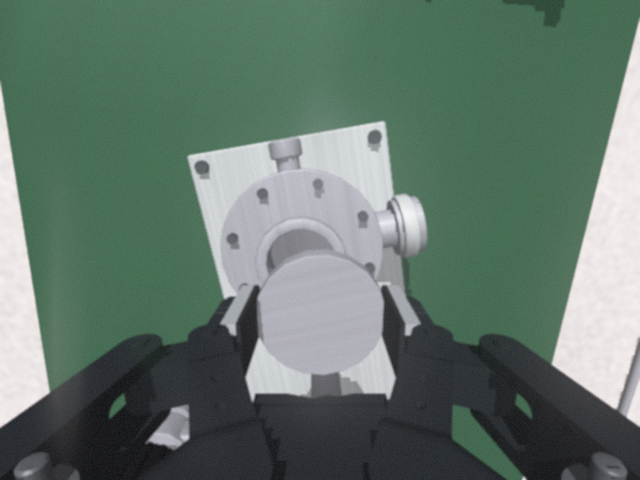

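View pics/side2.png

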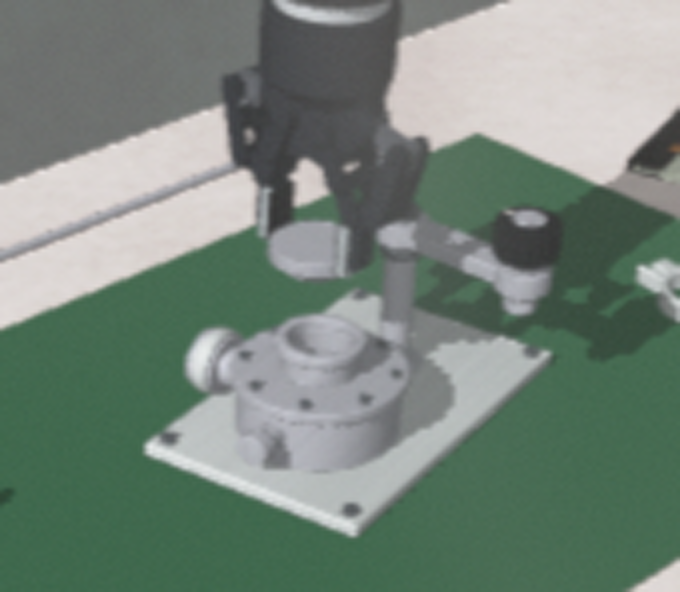

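The wrist view shows the blank overlapping the near half of the port, with the rim arc's far edge at (300,218). The blank needs about 10 mm in tool -y. Tilt has grown to 1.6°, so I'll correct both.

```bash
S='from h import *; st()'
python3 -m crank '[0,-0.001,-0.041,0,0,0,-0.02,0,0,0,-0.01,0,0,0,-0.004,0,0,0,0,0,0,0,0.005,0,0,-0.001,0.012,0,0,-0.003,0.022,0,0,-0.003,0.036,0,0,0,0,0,0,0,0,0]' >/dev/null; python3 -c "$S; print(totool([.5845,-.0796,.088]))"
python3 -m crank '[0,0,-0.041,0,0,0,-0.02,0,0,0,-0.01,0,0,0,-0.004,0,0,0,0,0,0,0,0.005,0,0,0,0.012,0,0,0,0.022,0,0,0,0.036,0,0,0,0,0,0,0,0,0]' >/dev/null; python3 -c "$S; print(totool([.5845,-.0796,.088]))"
```

```text
t 20.78 pos [ 0.5884 -0.0799  0.138 ] x [-0.059  0.998  0.011] y [0.998 0.059 0.035] z [ 0.0343  0.0128 -0.9993] F [0.7 0.3 0.2] T [ 0.067 -0.057  0.01 ] gap 0.609 q7 [ 0.69   0.461 -0.187]
[ 2.36607492e-05 -5.64760070e-03  4.98689300e-02]
t 21.7 pos [ 0.5858 -0.0793  0.1356] x [-0.061  0.998  0.013] y [0.998 0.061 0.028] z [ 0.0272  0.0143 -0.9995] F [ 0.3  0.3 -0.6] T [-0.025  0.011 -0.019] gap 0.61 q7 [ 0.689  0.46  -0.186]
[-0.0008658  -0.00267427  0.04750216]
```

```bash
S='from h import *; st()'
python3 -m crank '[0,-0.001,0.004,0,0,-0.001,0.008,0,0,-0.001,0.01,0,0,0,0.008,0,0,0,0,0,0,0,0,0]' >/dev/null
python3 - <<'E'
from h import *
s,Rm=st(); print(totool([.5845,-.0796,.088])); d=snap('wrist','w12.png'); t=snap('side')
c=cv2.resize(t["image"][150:310,260:430],None,fx=4,fy=3.7,interpolation=cv2.INTER_CUBIC);cv2.imwrite("pics/side3.png",c[:,:,::-1])
E
```

```text
t 22.2 pos [ 0.5853 -0.0792  0.1062] x [-0.06   0.998  0.012] y [0.998 0.06  0.032] z [ 0.0317  0.0139 -0.9994] F [ 1.1  0.1 -1.5] T [-0.016  0.088 -0.019] gap 0.614 q7 [ 0.683  0.485 -0.207]
[-0.00061015 -0.0014656   0.01820215]
```

View pics/w12.png

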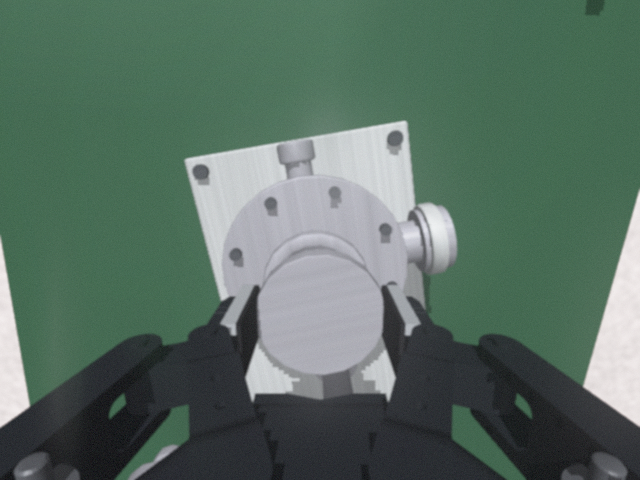

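View pics/side3.png

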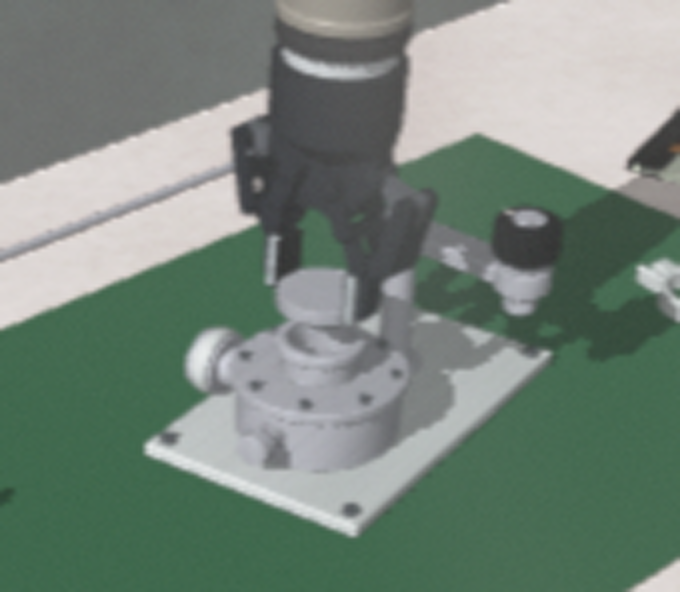

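Side view: the disc at (322,292) hangs right above the port at (325,338). Wrist view: the rim arc's outer top edge is near (316,233). I'll fit that arc to get the centre.

Run:
```python
from h import *
s,Rm=st(); d=snap('wrist')
im=d["image"]
c=cv2.resize(im[215:305,240:400],None,fx=5,fy=5,interpolation=cv2.INTER_CUBIC)
for C,col in (((.5845,-.0796),(255,0,0)),((.5815,-.0838),(0,0,255))):
  for rr,z in ((.0275,.083),(.0205,.083)):
    for a in np.linspace(0,2*np.pi,120):
        u,v=proj(d,[C[0]+rr*np.cos(a),C[1]+rr*np.sin(a),z]); 
        cv2.circle(c,(int((u-240+.5)*5),int((v-215+.5)*5)),1,col,-1)
cv2.imwrite("pics/arc.png",c[:,:,::-1])
```

```text
t 22.3 pos [ 0.5854 -0.0792  0.1064] x [-0.06   0.998  0.012] y [0.998 0.06  0.032] z [ 0.0317  0.0138 -0.9994] F [-0.3 -0.  -1. ] T [ 0.009 -0.014  0.027] gap 0.613 q7 [ 0.683  0.485 -0.207]
```

View pics/arc.png

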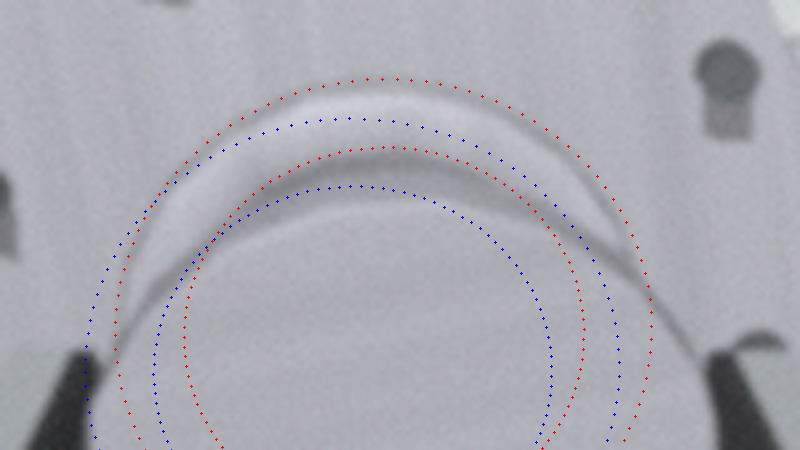

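The fitted rim agrees with the wrist estimate to within 1 mm, centre about (0.5845, -0.0800). I'll correct and descend slowly.

```bash
S='from h import *; st(); print(totool([.5845,-.0800,.083]))'
python3 -m crank '[-0.001,-0.001,0.003,0,0,-0.001,0.004,0,0,0,0.004,0,0,0,0,0,0,0,0,0]' >/dev/null; python3 -c "$S"
```

```text
t 22.77 pos [ 0.5848 -0.0803  0.0958] x [-0.06   0.998  0.011] y [0.998 0.06  0.035] z [ 0.0347  0.0134 -0.9993] F [ 0.3  0.2 -1.4] T [-0.017  0.06   0.009] gap 0.61 q7 [ 0.683  0.495 -0.213]
[ 0.00020346 -0.0007175   0.01275124]
```

```bash
S='from h import *; st(); print(totool([.5845,-.0800,.083]))'
python3 -m crank '[0,-0.0007,0.002,0,0,0,0.003,0,0,0,0.002,0]' >/dev/null; python3 -c "$S"
python3 -m crank '[0,0,0.001,0,0,0,0,0]' >/dev/null; python3 -c "$S"
```

```text
t 23.02 pos [ 0.5847 -0.0801  0.0887] x [-0.06   0.998  0.011] y [0.998 0.059 0.036] z [ 0.0357  0.0135 -0.9993] F [-1.2  0.3 -0.4] T [0.089 0.12  0.003] gap 0.611 q7 [ 0.681  0.502 -0.218]
[ 7.01636954e-05 -3.88526362e-04  5.70331047e-03]
t 23.18 pos [ 0.5845 -0.0797  0.0871] x [-0.06   0.998  0.012] y [0.998 0.06  0.036] z [ 0.035   0.0142 -0.9993] F [-0.4  0.1 -0.9] T [0.016 0.081 0.004] gap 0.613 q7 [ 0.68   0.503 -0.219]
[-0.00039408 -0.00013017  0.00405057]
```

There's no contact force, and the ring should be about 4 mm inside the bore. A little farther, then release.

```bash
S='from h import *; st(); print(totool([.5845,-.0800,.083]))'
python3 -m crank '[0,0,0.0015,0,0,0,0.001,0,0,0,0,0]' >/dev/null; python3 -c "$S"
python3 - <<'E'
from h import *
d=snap('wrist','w13.png'); t=snap('side')
c=cv2.resize(t["image"][190:310,280:410],None,fx=5,fy=5,interpolation=cv2.INTER_CUBIC);cv2.imwrite("pics/side4.png",c[:,:,::-1])
E
```

```text
t 23.43 pos [ 0.5847 -0.0797  0.0845] x [-0.06   0.998  0.012] y [0.998 0.06  0.036] z [ 0.0352  0.0139 -0.9993] F [-1.2  0.4 -0.3] T [-0.001  0.129  0.036] gap 0.611 q7 [ 0.678  0.505 -0.221]
[-0.00030104 -0.00026406  0.00147724]
```

View pics/side4.png

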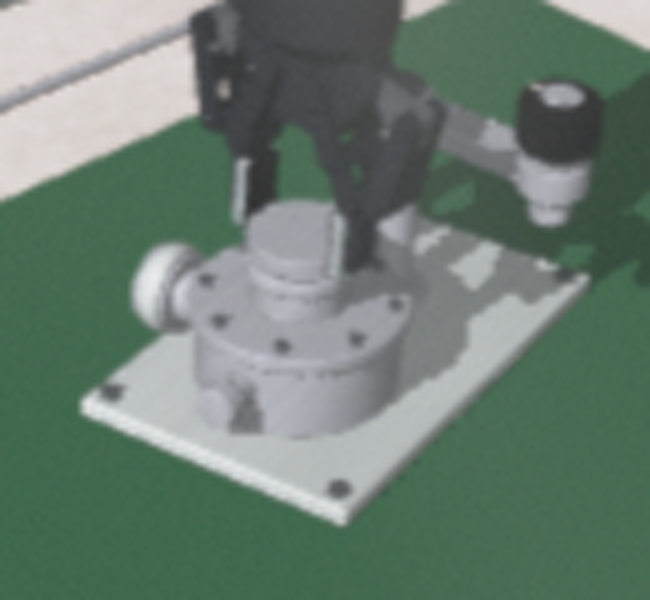

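The disc at (291,240) sits right on the port. Releasing.

```bash
python3 -m crank '[0,0,0,0,0,0,0,0,0,0,0,0]' -0.5 >/dev/null; python3 -c "from h import *
st()"
python3 -m crank '[0,0,-0.02,0,0,0,-0.041,0,0,0,-0.03,0,0,0,-0.02,0,0,0,-0.015,0,0,0,-0.01,0,0,0,-0.005,0,0,0,0,0]' >/dev/null
python3 - <<'E'
from h import *
st();d=snap('wrist','w14.png'); t=snap('side')
c=cv2.resize(t["image"][190:310,280:410],None,fx=5,fy=5,interpolation=cv2.INTER_CUBIC);cv2.imwrite("pics/side5.png",c[:,:,::-1])
E
```

```text
t 23.78 pos [ 0.5856 -0.0798  0.0853] x [-0.06   0.998  0.011] y [0.997 0.06  0.038] z [ 0.0374  0.0137 -0.9992] F [-0.4 -0.   0.6] T [-0.016  0.02   0.04 ] gap 0.747 q7 [ 0.678  0.506 -0.221]
t 24.45 pos [ 0.5801 -0.0815  0.2326] x [-0.061  0.998  0.012] y [0.997 0.061 0.038] z [ 0.0372  0.0141 -0.9992] F [ 0.4 -0.2 -0.4] T [-0.005  0.026  0.004] gap 0.746 q7 [ 0.724  0.389 -0.127]
```

View pics/side5.png

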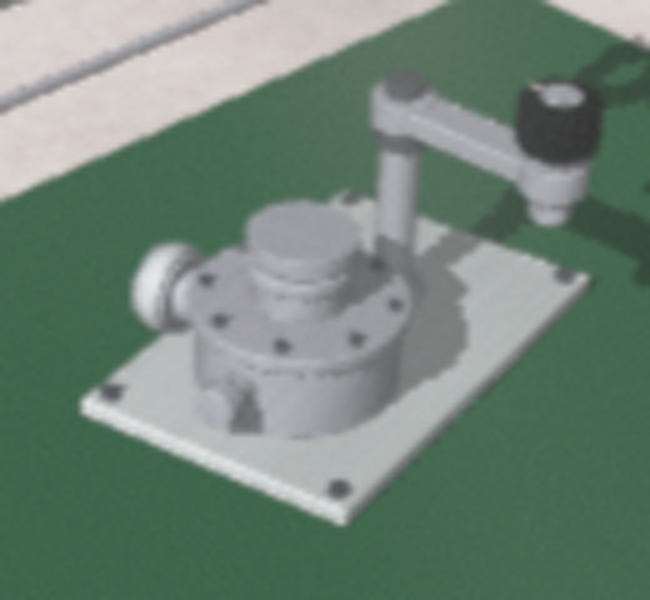

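View pics/w14.png

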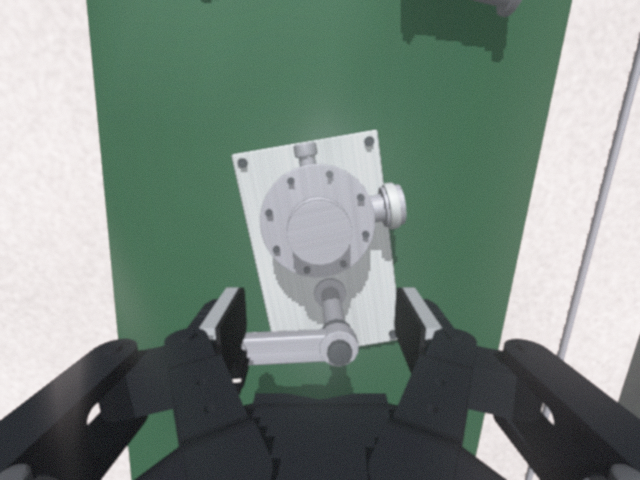

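The blank sits flat and centred on the port, with an even O-ring gap in the side view and the disc at (320,232) in the wrist view. The post top is at (339,350) in the wrist view. Next I'll position over the knob with the jaws turned to lie along its tangent.

```bash
python3 - <<'E'
from h import *
d=snap('wrist'); print("post",onz(d,339.5,350,.137),"disc",[ (e[:3],onz(d,e[0],e[1],.094)) for e in ell(d,320,232,lo=(0,0,150),rad=40)])
E
python3 -m crank '[-0.015,-0.005,0,0,-0.025,-0.015,0,0,-0.025,-0.02,0,0,-0.018,-0.025,0,0,0,0,0,0,0,0,0,0]' >/dev/null
python3 -m crank '[0,0,0,-6.8,0,0,0,-6.8,0,0,0,-6.8,0,0,0,-6.8,0,0,0,-6.8,0,0,0,-6.8,0,0,0,-6.8,0,0,0,-6.8,0,0,0,-6.8,0,0,0,-6.8,0,0,0,-6.8,0,0,0,-6.8]' >/dev/null
python3 - <<'E'
from h import *
s,Rm=st();d=snap('wrist','w15.png'); print("knob rel",totool([.516,-.172,.163]),proj(d,[.516,-.172,.163]))
E
```

```text
post [ 0.60264241 -0.16360518  0.137     ] disc [((319.49134063720703, 229.8953514099121, (90.66547393798828, 92.89720153808594)), array([ 0.58355213, -0.07919232,  0.094     ]))]
t 26.1 pos [ 0.5125 -0.1584  0.2075] x [-1.     0.01  -0.004] y [0.01  0.999 0.035] z [ 0.0039  0.0353 -0.9994] F [ 0.6  0.1 -0.8] T [-0.072  0.042  0.027] gap 0.752 q7 [1.098 0.516 1.399]
knob rel [-0.00354631 -0.01544424  0.04380978] [293.7309112  273.53451222]
```

View pics/w15.png

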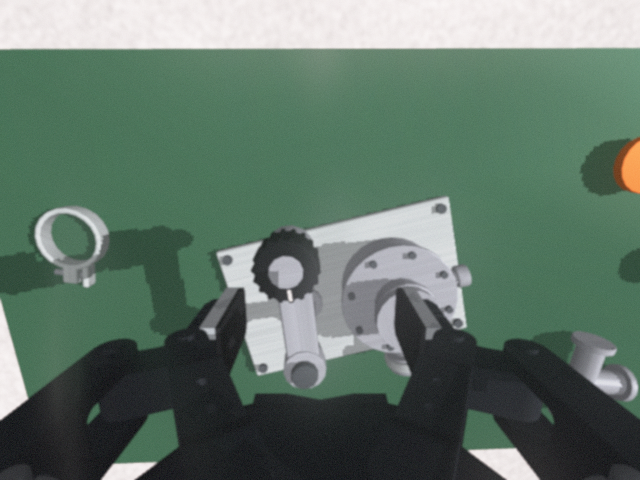

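The knob is at (286,266) with its white mark at (290,295). The post top is at (305,370) and the arm lies between them.

Run:
```python
from h import *
P=[]
for i in range(3):
    d=snap('wrist')
    g=cv2.cvtColor(d["image"],cv2.COLOR_RGB2GRAY)
    m=(g<60).astype(np.uint8)*255; m=m[215:310,245:330]
    cs,_=cv2.findContours(cv2.morphologyEx(m,cv2.MORPH_OPEN,np.ones((3,3))),cv2.RETR_EXTERNAL,cv2.CHAIN_APPROX_NONE)
    c=max(cs,key=cv2.contourArea)
    (x,y),rad=cv2.minEnclosingCircle(c);e=cv2.fitEllipse(c)
    p=onz(d,286,268,.163)
    po=onz(d,304.5,372,.137)
    print((x+245,y+215,rad),(e[0][0]+245,e[0][1]+215,e[1]),"knob",p.round(4),totool(p).round(4),"post",po.round(4))
img=cv2.resize(d["image"][210:400,230:350],None,fx=4,fy=3,interpolation=cv2.INTER_CUBIC);cv2.imwrite("pics/knob.png",img[:,:,::-1])
st()
```

```text
(283.4416046142578, 264.63138580322266, 34.963409423828125) (276.6971073150635, 261.8815002441406, (43.168758392333984, 65.23968505859375)) knob [ 0.5125 -0.1759  0.163 ] [-0.0003 -0.0192  0.0438] post [ 0.6001 -0.1673  0.137 ]
(283.7460823059082, 265.066463470459, 35.173919677734375) (277.33980560302734, 261.7749443054199, (43.20310974121094, 64.43132781982422)) knob [ 0.5123 -0.1762  0.163 ] [-0.0002 -0.0191  0.044 ] post [ 0.6    -0.1684  0.137 ]
(282.63311767578125, 263.7337646484375, 34.65129470825195) (278.5983543395996, 262.2824897766113, (43.875640869140625, 65.1269302368164)) knob [ 0.5123 -0.1765  0.163 ] [-0.0002 -0.0191  0.0442] post [ 0.6001 -0.169   0.137 ]
t 26.3 pos [ 0.5124 -0.159   0.2078] x [-1.     0.02  -0.004] y [0.02  0.999 0.035] z [ 0.0042  0.0346 -0.9994] F [-0.4 -0.3  0.7] T [-0.006  0.031 -0.019] gap 0.751 q7 [1.098 0.515 1.391]
```

View pics/knob.png

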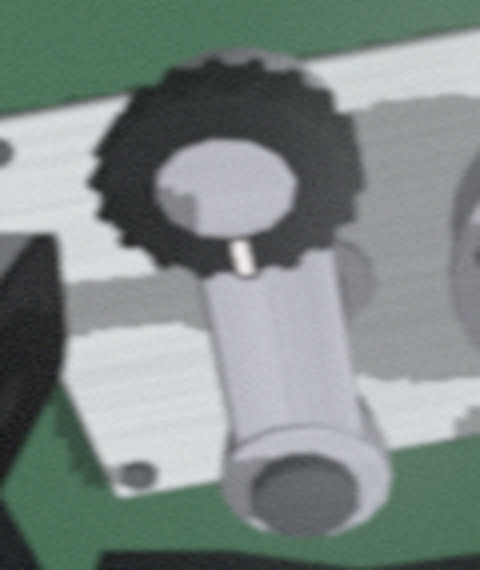

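```bash
python3 -m crank '[-0.001,-0.006,0.003,0,-0.001,-0.006,0.006,0,-0.001,-0.005,0.012,0,0,-0.001,0.014,0,0,0,0.012,0,0,0,0,0,0,0,0,0]' >/dev/null
python3 - <<'E'
from h import *
s,Rm=st();d=snap('wrist','w16.png'); p=onz(d,286,272,.163);print("knob rel",totool([.515,-.176,.163]),proj(d,[.515,-.176,.163]))
E
```

```text
t 26.88 pos [ 0.5151 -0.179   0.1539] x [-1.     0.03  -0.001] y [0.03  0.999 0.034] z [ 0.0021  0.0336 -0.9994] F [ 1.  -0.5 -0.5] T [-0.012 -0.013 -0.009] gap 0.75 q7 [1.092 0.572 1.379]
knob rel [-0.00012724  0.00336541 -0.00910289] [327.8982488  309.19957664]
```

View pics/w16.png

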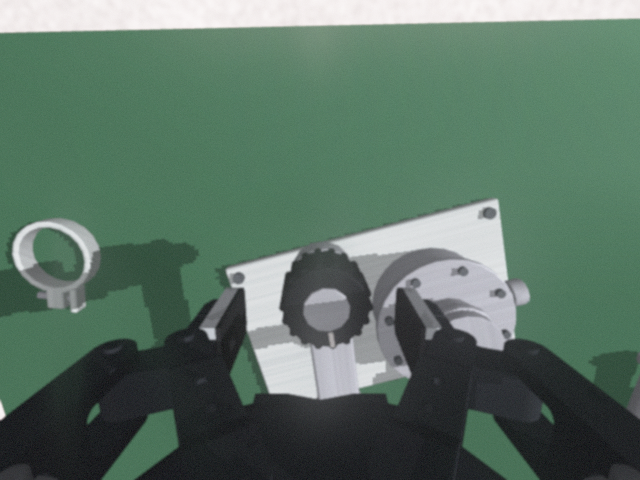

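The knob cap at (327,310) is centred between the pads. I'll lower to knob mid-height and narrow the jaws to a loose cage.

```bash
cat >> h.py <<'E'
Q=np.array([.605,-.1677])
def arc():
    s,Rm=st(); v=s['ee_pos'][:2]-Q
    ph=np.arctan2(v[1],v[0])%(2*np.pi); print("phi-end",round(ph-1.80,3),"rad",round(np.linalg.norm(v),4),"yaw y",round(np.degrees(np.arctan2(Rm[1,1],Rm[0,1])),1),"ideal",round(np.degrees(ph)-90,1))
E
python3 -m crank '[0,0.001,0.004,0,0,0.001,0.005,0,0,0,0.003,0,0,0,0,0,0,0,0,0]' -0.06 >/dev/null
python3 - <<'E'
from h import *
arc();d=snap('wrist','w17.png'); print("knob rel",totool([.515,-.176,.163]))
E
```

```text
t 27.35 pos [ 0.5161 -0.176   0.1423] x [-1.     0.03  -0.003] y [0.03  0.999 0.033] z [ 0.0044  0.033  -0.9994] F [-0.2  0.8  0.7] T [-0.05   0.038  0.032] gap 0.529 q7 [1.084 0.583 1.365]
phi-end 1.434 rad 0.0893 yaw y 88.3 ideal 95.3
knob rel [ 0.00098198  0.00062434 -0.02070392]
```

View pics/w17.png

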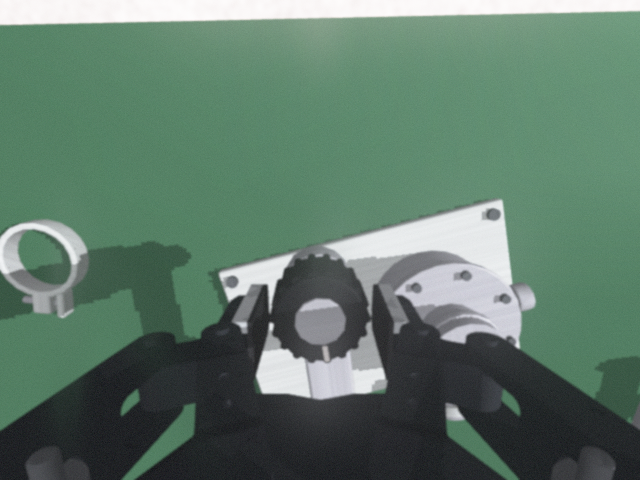

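The knob is caged between the pads, with a few mm clear on each side. I'll swing in short arcs.

```bash
python3 -m crank '[0,0.005,0,2,0,0.009,0,5,-0.0005,0.0102,0,6,-0.0005,0.0102,0,6]' ; python3 -c "
from h import *
arc()"
```

```text
time: 27.73
ee_pos: [0.5195, -0.1492, 0.1423]
tcp_rot: [-0.597, -3.078, -0.039]
ft_force: [-2.5, -2.7, 0.2]
finger_gap: 0.53
t 27.73 pos [ 0.5195 -0.1492  0.1423] x [-0.927  0.374  0.011] y [0.374 0.927 0.023] z [-0.0013  0.0258 -0.9997] F [-2.5 -2.7  0.2] T [-0.451  0.493  0.039] gap 0.53 q7 [0.998 0.52  1.008]
phi-end 1.128 rad 0.0875 yaw y 68.0 ideal 77.8
```

```bash
python3 -m crank '[0.0005,0.0095,0,4.5,0.0005,0.0095,0,4.5,0.0005,0.0095,0,4.5,0.0005,0.0095,0,4.5]' ; python3 -c "
from h import *
arc(); snap('wrist','w18.png')"
```

```text
time: 28.07
ee_pos: [0.5318, -0.1184, 0.1419]
tcp_rot: [-1.099, -2.925, -0.02]
ft_force: [-0.9, -1.0, -0.4]
finger_gap: 0.534
t 28.07 pos [ 0.5318 -0.1184  0.1419] x [-0.752  0.658  0.021] y [0.659 0.753 0.006] z [-0.0117  0.0179 -0.9998] F [-0.9 -1.  -0.4] T [-0.333  0.357  0.019] gap 0.534 q7 [0.875 0.473 0.65 ]
phi-end 0.749 rad 0.0882 yaw y 48.8 ideal 56.0
```

View pics/w18.png

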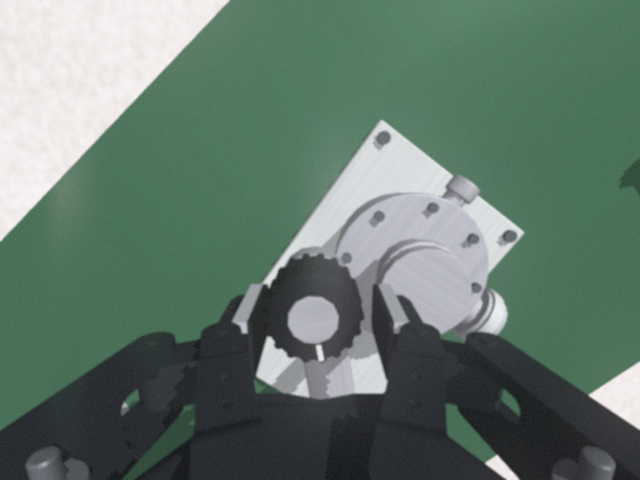

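The knob follows against the left pad at (313,318). Continuing.

```bash
python3 -m crank '[0,0.0095,0,4.5,0.0002,0.0095,0,4.5,0.0002,0.0095,0,4.5,0.0002,0.0095,0,4.5,0,0.009,0,4.5]' ; python3 -c "
from h import *
arc()"
```

```text
time: 28.53
ee_pos: [0.5644, -0.0881, 0.1421]
tcp_rot: [-1.658, -2.64, -0.001]
ft_force: [-1.2, -0.9, 1.4]
finger_gap: 0.538
t 28.53 pos [ 0.5644 -0.0881  0.1421] x [-0.434  0.901  0.021] y [ 0.901  0.434 -0.012] z [-0.0202  0.0138 -0.9997] F [-1.2 -0.9  1.4] T [-0.212  0.312  0.01 ] gap 0.538 q7 [0.709 0.439 0.227]
phi-end 0.242 rad 0.0893 yaw y 25.7 ideal 27.0
```

```bash
python3 -m crank '[0,0.007,0,4.5,0,0.006,0,4.5,0,0.003,0,2]' ; python3 -c "
from h import *
arc()"
python3 -m crank '[0,0.003,0,1]' ; python3 -c "
from h import *
arc()"
```

```text
time: 28.78
ee_pos: [0.5795, -0.0822, 0.1421]
tcp_rot: [-1.909, -2.464, 0.006]
ft_force: [-0.8, 0.1, -1.0]
finger_gap: 0.534
t 28.78 pos [ 0.5795 -0.0822  0.1421] x [-0.25   0.968  0.017] y [ 0.968  0.25  -0.018] z [-0.0215  0.0121 -0.9997] F [-0.8  0.1 -1. ] T [-0.055  0.224  0.011] gap 0.534 q7 [0.647 0.423 0.038]
phi-end 0.06 rad 0.0892 yaw y 14.5 ideal 16.6
time: 28.87
ee_pos: [0.5821, -0.0813, 0.142]
tcp_rot: [-1.929, -2.447, 0.007]
ft_force: [-1.3, 0.3, 0.3]
finger_gap: 0.533
t 28.87 pos [ 0.5821 -0.0813  0.142 ] x [-0.233  0.972  0.017] y [ 0.972  0.233 -0.019] z [-0.0227  0.012  -0.9997] F [-1.3  0.3  0.3] T [0.041 0.307 0.034] gap 0.533 q7 [0.639 0.422 0.021]
phi-end 0.03 rad 0.0893 yaw y 13.5 ideal 14.8
```

```bash
for i in 1 2 3; do python3 -m crank '[0,0.003,0,0.3]' >/dev/null; python3 -c "
from h import *
arc()"; done
```

```text
t 28.95 pos [ 0.5847 -0.0802  0.142 ] x [-0.229  0.973  0.018] y [ 0.973  0.23  -0.02 ] z [-0.0238  0.0125 -0.9996] F [-1.8  1.1  0.1] T [0.104 0.351 0.005] gap 0.529 q7 [0.632 0.423 0.015]
phi-end -0.001 rad 0.0898 yaw y 13.3 ideal 13.1
t 29.03 pos [ 0.587  -0.0792  0.1419] x [-0.225  0.974  0.018] y [ 0.974  0.226 -0.022] z [-0.0256  0.0129 -0.9996] F [-5.2 -1.3  4.4] T [-0.242  1.412 -0.021] gap 0.531 q7 [0.626 0.424 0.01 ]
phi-end -0.029 rad 0.0903 yaw y 13.0 ideal 11.5
t 29.12 pos [ 0.5874 -0.0792  0.1418] x [-0.221  0.975  0.018] y [ 0.975  0.221 -0.029] z [-0.0323  0.0112 -0.9994] F [-10.7  -1.6   6.1] T [-0.395  2.246  0.006] gap 0.528 q7 [0.62  0.426 0.004]
phi-end -0.032 rad 0.0902 yaw y 12.8 ideal 11.3
```

Force climbed to about 10 N at angle 0, so the arm is against its stop. I'll back off to centre on the knob and look.

```bash
python3 -m crank '[0,-0.003,0,0,0,-0.0005,0,0]' >/dev/null
python3 - <<'E'
from h import *
arc(); snap('wrist','w19.png'); t=snap('side')
c=cv2.resize(t["image"][170:310,270:410],None,fx=5,fy=4.2,interpolation=cv2.INTER_CUBIC);cv2.imwrite("pics/side6.png",c[:,:,::-1])
E
```

```text
t 29.28 pos [ 0.5841 -0.0804  0.1419] x [-0.222  0.975  0.018] y [ 0.974  0.223 -0.029] z [-0.0324  0.0109 -0.9994] F [ 0.6 -0.4 -0.4] T [-0.068 -0.108 -0.009] gap 0.526 q7 [0.627 0.424 0.008]
phi-end 0.006 rad 0.0898 yaw y 12.9 ideal 13.5
```

View pics/w19.png

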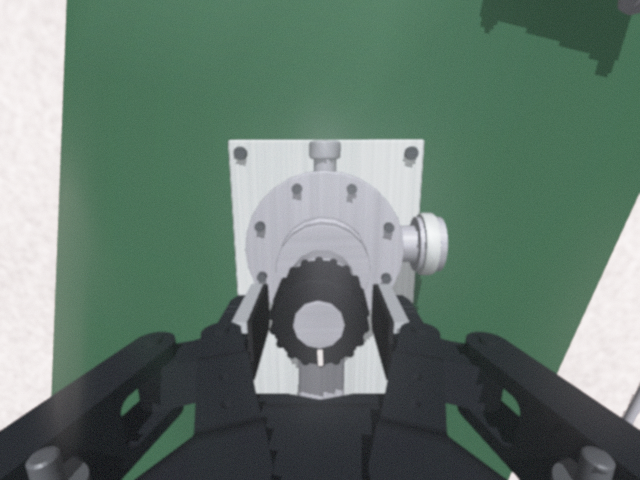

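View pics/side6.png

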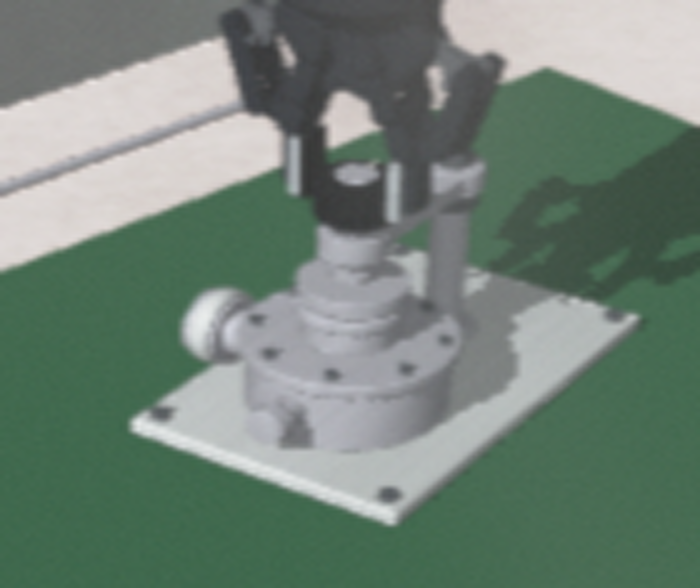

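The arm is over the port and parallel to the plate, with the knob mark at (320,357) pointing at the post. I'll pre-twist 30° counter-clockwise for turning range, then grip.

```bash
python3 -m crank '[0,0,0,-6,0,0,0,-6,0,0,0,-6,0,0,0,-6,0,0,0,-6,0,0,0,0]' >/dev/null
python3 - <<'E'
from h import *
arc(); print(totool([.5843,-.0800,.15]))
E
python3 -m crank '[0,0,0,0,0,0,0,0,0,0,0,0]' 1 >/dev/null
python3 - <<'E'
from h import *
arc();  snap('wrist','w20.png')
E
```

```text
t 29.88 pos [ 0.5881 -0.0807  0.1433] x [-0.698  0.716  0.024] y [ 0.716  0.698 -0.008] z [-0.0224  0.0119 -0.9997] F [-0.7 -0.8  0. ] T [-0.099  0.184  0.072] gap 0.528 q7 [0.692 0.508 0.497]
phi-end -0.037 rad 0.0886 yaw y 44.3 ideal 11.0
[ 0.0033056  -0.00228165 -0.0066295 ]
t 30.13 pos [ 0.5867 -0.0825  0.1441] x [-0.692  0.722  0.025] y [ 0.722  0.692 -0.012] z [-0.0256  0.0101 -0.9996] F [-0.1  0.  -0.7] T [0.115 0.083 0.057] gap 0.449 q7 [0.692 0.505 0.493]
phi-end -0.017 rad 0.0872 yaw y 43.8 ideal 12.1
```

View pics/w20.png

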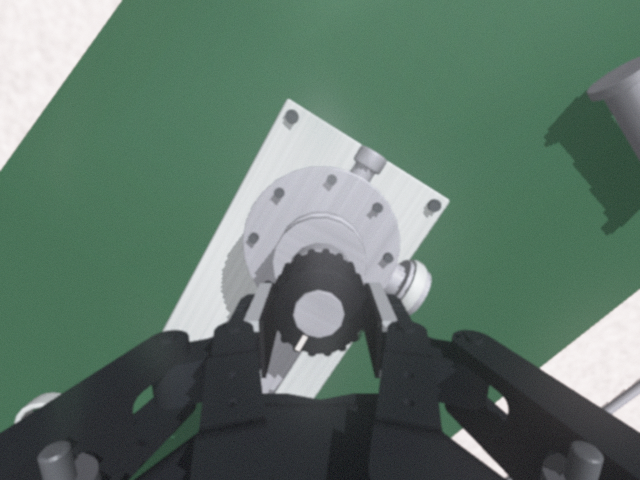

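The pads hold the knob, but it sits about 3 mm forward of the jaw axis. I'll reopen, centre and regrip.

```bash
python3 -m crank '[0,0,0,0,0.002,0,0,0,0.0005,0,0,0,0,0,0,0]' 0 >/dev/null
python3 - <<'E'
from h import *
arc(); print(totool([.5843,-.0800,.15]))
E
python3 -m crank '[0,0,0,0,0,0,0,0,0,0,0,0]' 1 >/dev/null
python3 - <<'E'
from h import *
arc();  print(totool([.5843,-.0800,.15])); d=snap('wrist','w21.png')
c=d["image"][240:370,250:390]
print([ (e[:3],totool(onz(d,e[0],e[1],.164)).round(4)) for e in ell(d,319,320,lo=(0,0,130),rad=32)])
E
```

```text
t 30.52 pos [ 0.5861 -0.0805  0.144 ] x [-0.69   0.724  0.023] y [ 0.724  0.69  -0.01 ] z [-0.0227  0.0096 -0.9997] F [-0.8 -0.9 -0.7] T [-0.151  0.131 -0.024] gap 0.499 q7 [0.692 0.505 0.486]
phi-end -0.016 rad 0.0892 yaw y 43.6 ideal 12.2
[ 0.00176854 -0.00098806 -0.00596318]
t 30.77 pos [ 0.5854 -0.0812  0.1446] x [-0.689  0.724  0.022] y [ 0.724  0.689 -0.012] z [-0.024   0.0079 -0.9997] F [-1.4 -1.1 -0.4] T [0.052 0.114 0.087] gap 0.443 q7 [0.692 0.505 0.486]
phi-end -0.007 rad 0.0886 yaw y 43.6 ideal 12.7
[ 1.81156283e-03 -3.86059925e-05 -5.31620262e-03]
[((316.88594245910645, 319.4624538421631, (45.49788284301758, 59.21290969848633)), array([ 0.001 , -0.0011, -0.0194]))]
```

View pics/w21.png

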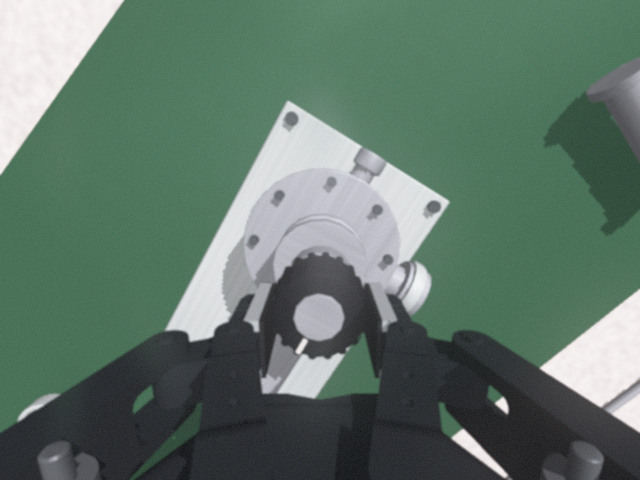

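Centred to about 1.5 mm, with the pads evenly on the knob. I'll turn clockwise in steps, reading the moment.

```bash
cat >> h.py <<'E'
def kn():
    s=read_state(); Rm=R.from_rotvec(s["tcp_rot"]).as_matrix()
    print("t",round(s["time"],2),"yaw",round(np.degrees(np.arctan2(Rm[1,1],Rm[0,1])),1),"pos",s["ee_pos"].round(4),"zt",Rm[:2,2].round(3),"F",s["ft_force"].round(1),"T",s["torque"].round(3),"Tz",(-Rm[:,2]@s["torque"]).round(3),"gap",round(s["finger_gap"],3),"q7",s["joint_pos"][6].round(2),"e7",s["effort"][6].round(3))
E
for i in 1 2 3 4; do python3 -m crank '[0,-0.0001,0.0003,5,0,-0.0001,0.0003,5]' >/dev/null; python3 -c "
from h import *
kn()"; done
```

```text
t 30.98 yaw 33.3 pos [ 0.5854 -0.0814  0.1444] zt [-0.024  0.008] F [-2.2 -0.1  1.7] T [-0.024  0.135  0.148] Tz 0.146 gap 0.446 q7 0.33 e7 0.629
t 31.15 yaw 22.9 pos [ 0.5853 -0.0815  0.1441] zt [-0.023  0.008] F [-0.7 -0.6  1.4] T [-0.042  0.179  0.197] Tz 0.194 gap 0.44 q7 0.16 e7 0.615
t 31.32 yaw 12.5 pos [ 0.5851 -0.0817  0.1437] zt [-0.023  0.007] F [-1.4 -1.2  1. ] T [-0.076  0.079  0.191] Tz 0.189 gap 0.442 q7 0.0 e7 0.616
t 31.48 yaw 2.0 pos [ 0.585  -0.0817  0.1434] zt [-0.023  0.007] F [-1.9 -1.3 -0.3] T [-0.1    0.072  0.184] Tz 0.181 gap 0.445 q7 -0.16 e7 0.618
```

```bash
for i in 1 2 3 4; do python3 -m crank '[0,-0.0001,0.0002,5]' >/dev/null; python3 -c "
from h import *
kn()"; done
```

```text
t 31.57 yaw -3.2 pos [ 0.5848 -0.0818  0.1433] zt [-0.022  0.006] F [-1.6 -1.6  0.4] T [-0.083  0.05   0.217] Tz 0.215 gap 0.443 q7 -0.24 e7 0.618
t 31.65 yaw -8.4 pos [ 0.5847 -0.0818  0.1431] zt [-0.022  0.006] F [-2.3 -0.6 -0.2] T [-0.112  0.036  0.16 ] Tz 0.157 gap 0.443 q7 -0.33 e7 0.62
t 31.73 yaw -13.6 pos [ 0.5846 -0.0819  0.1429] zt [-0.022  0.005] F [-1.8 -0.9  0.4] T [-0.089  0.066  0.215] Tz 0.213 gap 0.452 q7 -0.41 e7 0.622
t 31.82 yaw -18.8 pos [ 0.5844 -0.0819  0.1427] zt [-0.022  0.005] F [-2.  -0.8  1.2] T [-0.11   0.095  0.148] Tz 0.145 gap 0.443 q7 -0.49 e7 0.615
```

```bash
python3 -c "
from h import *
d=snap('wrist','w22.png')"; for i in 1 2 3; do python3 -m crank '[0,-0.0001,0.0002,4]' >/dev/null; python3 -c "
from h import *
kn()"; done
```

```text
t 31.95 yaw -22.9 pos [ 0.5843 -0.0819  0.1427] zt [-0.022  0.004] F [-2.2 -1.3  1.1] T [-0.154  0.08   0.215] Tz 0.211 gap 0.442 q7 -0.55 e7 0.728
t 32.03 yaw -27.0 pos [ 0.5842 -0.0819  0.1427] zt [-0.022  0.003] F [-1.9 -1.2  0.8] T [-0.168  0.123  0.315] Tz 0.311 gap 0.445 q7 -0.62 e7 0.363
t 32.12 yaw -31.0 pos [ 0.584  -0.0819  0.1426] zt [-0.022  0.003] F [-2.5 -0.6  1.4] T [-0.165  0.116  0.217] Tz 0.213 gap 0.442 q7 -0.68 e7 0.376
```

View pics/w22.png

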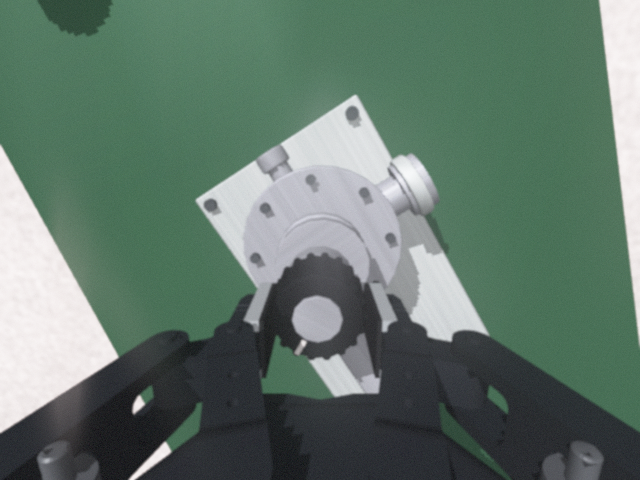

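The knob turns with the pads; its mark is still at (300,347) in the jaw view. The moment is about 0.2 N m, still running free. Continuing row by row.

```bash
for i in 1 2 3 4; do python3 -m crank '[0,-0.0001,0.0002,4]' >/dev/null; python3 -c "
from h import *
kn()"; done
```

```text
t 32.2 yaw -35.0 pos [ 0.5839 -0.0818  0.1426] zt [-0.022  0.002] F [-2.7 -0.4  1. ] T [-0.123  0.112  0.308] Tz 0.305 gap 0.443 q7 -0.75 e7 0.361
t 32.28 yaw -39.1 pos [ 0.5838 -0.0818  0.1426] zt [-0.022  0.002] F [-2.2 -1.1  1.6] T [-0.197  0.123  0.145] Tz 0.14 gap 0.444 q7 -0.81 e7 0.506
t 32.37 yaw -43.1 pos [ 0.5837 -0.0817  0.1426] zt [-0.022  0.001] F [-1.6 -0.2  1.9] T [-0.185  0.073 -0.019] Tz -0.023 gap 0.446 q7 -0.88 e7 0.67
t 32.45 yaw -47.2 pos [ 0.5836 -0.0816  0.1426] zt [-0.021  0.001] F [-2.3 -0.1  1.7] T [-0.193  0.098 -0.096] Tz -0.1 gap 0.44 q7 -0.94 e7 0.733
```

The moment rose to 0.3 and then fell to -0.10 N m, so the ratchet is going over its first click. One small step to settle it in the notch, then check.

```bash
python3 -m crank '[0,0,0,3]' >/dev/null; python3 -c "
from h import *
kn()
snap('wrist');kn();snap('wrist','w23.png');kn()"
```

```text
t 32.53 yaw -50.3 pos [ 0.5835 -0.0816  0.1427] zt [-0.022  0.001] F [-2.5 -0.1 -0.1] T [-0.133  0.109 -0.013] Tz -0.016 gap 0.448 q7 -0.99 e7 0.438
t 32.58 yaw -50.4 pos [ 0.5835 -0.0816  0.1426] zt [-0.022  0.001] F [-2.4 -0.5  0.3] T [-0.078  0.032 -0.21 ] Tz -0.212 gap 0.443 q7 -0.99 e7 0.001
t 32.63 yaw -50.1 pos [ 0.5835 -0.0816  0.1426] zt [-0.022  0.001] F [-1.1 -0.5  0.8] T [-0.136  0.004 -0.172] Tz -0.175 gap 0.445 q7 -0.99 e7 -0.09
```

View pics/w23.png

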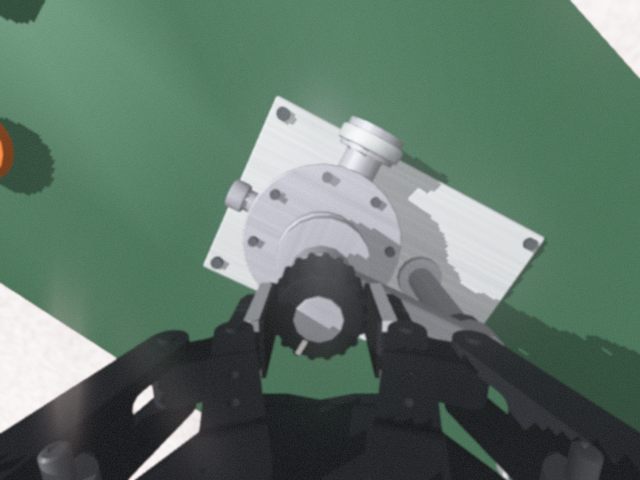

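The moment now holds at about -0.18 N m: the ratchet is pulling the knob forward into its notch. I'll follow 4° and check.

```bash
python3 -m crank '[0,0,0,4,0,0,0,0]' >/dev/null; python3 -c "
from h import *
kn()
snap('wrist');kn();snap('wrist');kn();snap('wrist');kn()"
```

```text
t 32.8 yaw -53.9 pos [ 0.5834 -0.0815  0.1426] zt [-0.022  0.   ] F [-2.5  0.2  0.2] T [-0.19   0.056 -0.02 ] Tz -0.025 gap 0.449 q7 -1.05 e7 -0.369
t 32.85 yaw -53.8 pos [ 0.5834 -0.0815  0.1426] zt [-0.022  0.   ] F [-2.3 -0.6  0.2] T [-0.169  0.052 -0.093] Tz -0.097 gap 0.44 q7 -1.05 e7 -0.076
t 32.9 yaw -53.8 pos [ 0.5834 -0.0816  0.1426] zt [-0.022  0.001] F [-2.2 -1.1  1.1] T [-0.128  0.083 -0.067] Tz -0.07 gap 0.446 q7 -1.05 e7 0.032
t 32.95 yaw -53.9 pos [ 0.5834 -0.0815  0.1426] zt [-0.022  0.001] F [-2.5 -0.4  0.9] T [-0.186  0.099 -0.004] Tz -0.008 gap 0.444 q7 -1.05 e7 0.03
```

The moment is near zero, so it rests in its notch. Releasing and rising.

```bash
python3 -m crank '[0,0,0,0,0,0,0,0,0,0,0,0,0,0,0,0]' -0.3 >/dev/null; python3 -c "
from h import *
kn()"
python3 -m crank '[0,0,-0.01,0,0,0,-0.02,0,0,0,-0.03,0,0,0,-0.03,0,0,0,-0.03,0,0,0,-0.02,0,0,0,-0.01,0,0,0,0,0]' >/dev/null
python3 - <<'E'
from h import *
kn(); snap('wrist','w24.png'); t=snap('side','side7f.png'); snap('top','top7.png')
c=cv2.resize(t["image"][170:310,270:410],None,fx=5,fy=4.2,interpolation=cv2.INTER_CUBIC);cv2.imwrite("pics/side7.png",c[:,:,::-1])
E
```

```text
t 33.28 yaw -53.6 pos [ 0.5847 -0.0803  0.1424] zt [-0.019  0.003] F [ 0.5 -0.1  1.3] T [0.025 0.005 0.032] Tz 0.033 gap 0.649 q7 -1.04 e7 -0.002
t 33.95 yaw -53.3 pos [ 0.5881 -0.0796  0.3036] zt [-0.016  0.006] F [ 0.3  0.6 -0.5] T [-0.012 -0.026 -0.023] Tz -0.023 gap 0.652 q7 -0.99 e7 0.009
```

View pics/w24.png

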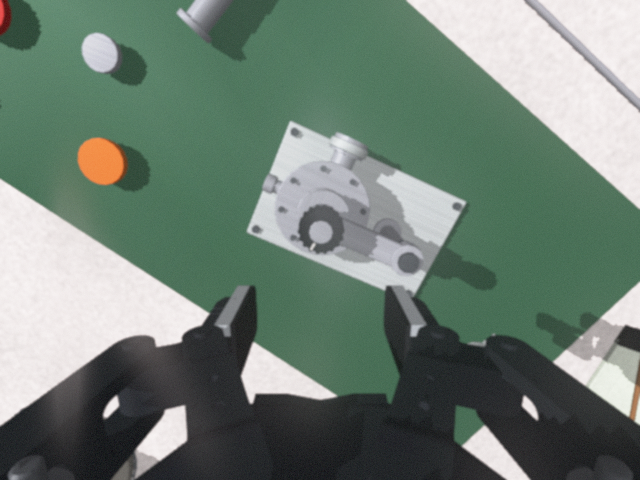

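View pics/side7.png

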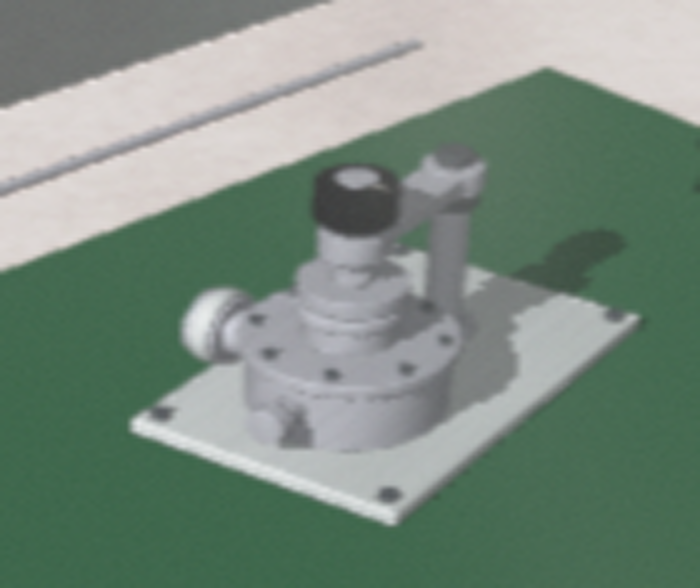

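View pics/top7.png

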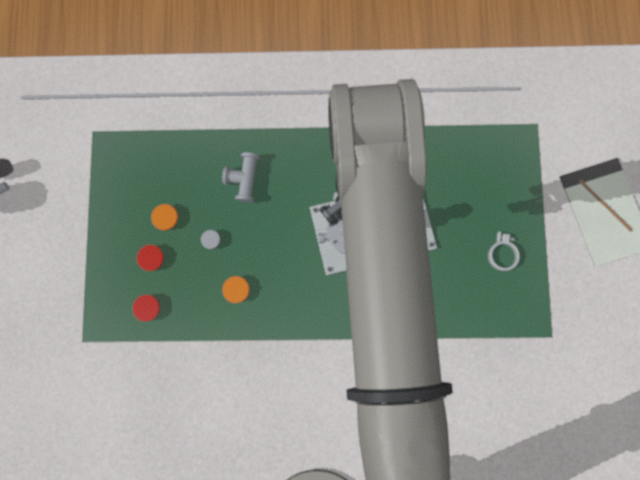

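Run:
```python
from h import *
d=snap('wrist')
k=onz(d,319.5,232,.161);po=onz(d,409,261,.137)
c=[onz(d,*p,.011) for p in ((292,122),(466,203),(416,301),(248,232))]
e=(c[0]-c[1])+(c[3]-c[2]); a=np.arctan2(e[1],e[0]); b=np.arctan2(*(k-po)[:2][::-1])
print(k,po,np.linalg.norm((k-po)[:2]),"plate",a,"arm",b,b-a,[np.linalg.norm(c[i]-c[(i+1)%4]).round(3) for i in range(4)])
ctr=sum(c)/4; n=np.array([np.cos(a),np.sin(a)]); print("lateral knob from plate axis",np.cross(n,(k-ctr)[:2]),"post",np.cross(n,(po-ctr)[:2]))
t=snap('side'); print("side: knob pred at stop",proj(t,[.5815,-.0838,.161]))
```

```text
[ 0.58150464 -0.07953301  0.161     ] [ 0.60369005 -0.16535539  0.137     ] 0.0886435251941764 plate 1.7987795754210236 arm 1.8237624373803571 0.024982861959333524 [np.float64(0.234), np.float64(0.143), np.float64(0.242), np.float64(0.147)]
lateral knob from plate axis -0.000616634542231655 post -0.002830973134839201
side: knob pred at stop [342.52347013 212.0768862 ]<stdin>:7: DeprecationWarning: Arrays of 2-dimensional vectors are deprecated. Use arrays of 3-dimensional vectors instead. (deprecated in NumPy 2.0)
```

Final checks:
- **Arm:** in the side view the arm boss is where it was when pressed against the stop, at (350,247). The arm measures 1.824 rad against 1.83 for the original port-post line.
- **Blank:** sits flat with an even O-ring gap, with the foot down on it.
- **Loose fittings:** at their starting pixels in the top view.

The robot is clear, so I'm handing in.

```bash
python3 -c "
from cell import workorder
print(workorder.sign_off())"
```

```text
the job is handed in; nothing more can be done
None
```

The job is handed in at about 34 s of the 72 s allowed. The blank is on the port, the clamp arm is at its stop, and the knob was stopped after its first click. The sign-off reports no verdict.

**What I did**
- I chose the large grey blank over the small grey, orange and red discs, and lowered it into the bore with no measurable contact force.
- I swung the arm over until the force rose to about 11 N (wrist reading about 12 N), with the arm at angle zero as measured.
- I turned the knob about 97° clockwise. The moment rose from about 0.18 N m to 0.3, fell to between -0.1 and -0.2, then returned to about zero. That is the pattern of one click.

**Last checks**
- **Blank:** flat on the port, with an even gap all round in the side view.
- **Arm:** in the same place in the side view as when it was against the stop.
- **Knob:** it did not turn further when released.
- **Bystanders:** the small blank, tee and ring clamp are at their starting positions in the top view. The gripper was about 14 cm clear of the knob.

**What disagreed**
- **Cameras:** the top and wrist cameras disagreed by 3–5 mm. I used the wrist camera, and the fit bore it out.
- **Arm angle:** measured against the plate edges, the arm came out at +0.025 rad. The port-post line in the first picture was off from those edges by about the same amount, so I took it as measurement error.
- **Tool tilt:** quick vertical moves tilted the tool by up to about 4°. Most of that was taken out before the grasp and the rest kept to about 2°.
- **Clicks:** I counted them from noisy moment readings, not by seeing the ratchet.

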